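# Unpack the re-covered ink roller

## Robot

A 6-joint arm with a two-finger parallel gripper is mounted at the origin on the work surface. World frame = base frame: x ahead of the robot, y to its left, z up, the work surface at z = 0. Lengths are in m, angles in degrees, forces in N, time in s.
With the tool pointing down it reaches from about 0.275 to 0.825 m from the base axis. Payload 4.9 kg.
Tool frame: the origin (TCP) lies at the very end of the fingers, on their centre line; the grasp point (between the pads) lies 19 mm behind it; z points along the fingers, y is the direction in which the jaws open and shut (so a half turn about z gives the same grasp; the last joint's range is limited). The gripper opens to 85 mm and grips with 20 to 120 N. Pads are 22 mm wide; open, the fingers measure 114 mm over their backs; the gripper's body (76 mm by 85 mm) begins 54 mm behind the grasp point. The pads swing forward as they close: fully open they stand 13 mm farther back than shut.
Start: joints at [-74.897, 18.69, -11.035, 60.275, 0, 82.311], TCP at [0.213, -0.507, 0.201] pointing down, gripper open.
Joint ranges: [-152.03, 152.03], [-55.5, 102.48], [-74.3, 77.21], [-110.64, 120.58], [-84.22, 78.4], [-180, 180]. Speed limits (degrees/s): [147.25, 147.25, 180, 180, 180, 180].

## Interface

Orientations are given as [roll, pitch, yaw] about the fixed x, y, z axes, in that order (R = Rz(yaw) Ry(pitch) Rx(roll)).
In Python, from rig import arm gives the robot as it stands.
- The arm moves only by the shell command python3 -m crank 'ROWS' [FORCE]. ROWS is JSON, a list that holds one entry, the list of rows, each a list of 7 numbers: the turn, a rotation vector about the tool's x, y, z normalised to -1 to 1, where 1 is 180 degrees, then the shift along the tool's x, y, z normalised to -1 to 1, where 1 is 0.15 m, then the opening, from 0 (shut) to 1 (fully open). A call has 1 to 8 rows; each row is the pose to reach, as a shift and turn from the pose commanded when the call began, along the tool's axes at that moment, turning the shorter way round; what a row does not reach only later rows make up. A row lasts 1/10 s, in which the tool goes at most 50 mm and 8.59 degrees, less where a joint would pass 70% of its speed; a pose out of reach is approached as far as the arm can. A call with a number of a shift or a turn outside -1 to 1 is refused whole. A call with a gripper value outside its range is refused whole. The fingers move at their own pace and stop on an object; FORCE is the grip in N (left out, the last holds). Time passes only in rows, so rows that repeat a pose let the fingers close. It gives the time, the measured TCP pose, the force and the opening at its end, in the units of the state.
- arm.get_state(): the state, without advancing time (a new reading comes with each control period).
- arm.capture(name): name is "side" or "top"; returns the picture (400x640x3 uint8, red, green, blue); there is no depth.
- arm.camera_info(name): a dict with "camera_matrix" (3x3 intrinsics, pixels), "R" (3x3) and "t" (3): a world point X has camera coordinates R X + t. Camera axes: x right, y down, z forward; pixel columns grow to the right and rows downward; lengths in m; the calibration is good to about 2 mm. A picture is of the moment at which its call begins. camera_info takes no time and is no camera call.
- arm.sign_off(): hands the job in, once; it reports no verdict.
The state is a dict: "t": time; "q": joint angles; "qvel": joint speeds; "effort": joint torques, N m; "eef_pos": TCP position; "orientation": TCP orientation; "contact_force": force on the tool from outside, world axes, zero at the start; "wrist_torque": the same for the moment, N m; "opening": opening from 0.0 (shut) to 1.0 (fully open).
Only numpy, scipy, OpenCV 4.12 (cv2) and the standard library are available. Lean on these libraries where they do the work, as an engineer would, in place of code of your own. Each camera call takes 0.05 s, during which the arm holds its last target. There are 200 camera calls.

## Task

The re-covered ink roller has come back in its transport cradle: free its shaft by taking off the wing nut, then the spacer, then the hold-down strap, one at a time, and lay all three in the steel hardware box. Slide the cover of the plywood fittings case along its guides, without lifting it off or tipping it, take every fitting you find in the pockets and lay it in the shallow white tray, then slide the cover fully home again. Keep the robot off the roller's fresh black rubber, and leave the ink tin and the two ink knives where they are.

Things in the scene. Friction and masses are not known exactly. Their poses are not given: they have to be found in the camera images.
- cradle: Fixed plywood transport cradle. Origin on the bench under the stud. The roller's steel shaft (25 mm thick) runs along y at x = +50 mm, axis 85 mm high, in an open wooden saddle (x 27 to 73, y -25 to +25 mm, 84 mm high); a heel block (x -56 to -20, y -25 to +25 mm) is 97.5 mm high. The drum begins at y = -85 mm.
- stud_top (a point): Top end of the upright steel stud, 16 mm thick, 169 mm above the bench.
- roller: Fixed black rubber drum, 120 mm diameter, 300 mm long along its y, axis 85 mm above the bench; origin at its centre. The rubber must not be touched by the robot (more than 3 N).
- wing_nut: Steel wing nut, already unscrewed: it lifts straight off. Hub 36 mm diameter, 24 mm high, bore 21 mm along its z; two wings 8 mm thick along its x, 84 mm over the tips, reaching about 20 mm above the origin. Origin at the hub's centre. At the start it stands on the spacer, wings in any direction. 0.13 kg.
- spacer: Grey plastic spacer tube, 44 mm outside, 21 mm bore, 40 mm long along its z; origin at its centre. At the start it stands loose round the stud, on the strap, under the nut. About 0.09 kg.
- strap: Aluminium hold-down strap, 160 (x) x 40 (y) x 12 (z) mm, origin at its centre, with a 24 mm hole at x = -30 mm through which the stud passes. At the start it lies on the heel block and across the shaft, underside 97.5 mm above the bench; its end at +x overhangs beyond the shaft (the shaft is at strap x = +20 mm). About 0.23 kg.
- case: Fixed plywood case, 56 mm high. Origin on the bench under the middle pocket's centre. Three open pockets at y = -94, 0, +94 mm, each 140 (x) x 88 (y) mm, floor 8 mm above the bench. From x = +70 to +246 mm a flat deck at 56 mm on which the cover can be parked. Guide strips 7 mm high along x on both sides (4 mm play), stop strips at both ends.
- pocket1 (a point): Centre of the floor of the pocket at case y = -94 mm.
- pocket2 (a point): Centre of the floor of the middle pocket.
- pocket3 (a point): Centre of the floor of the pocket at case y = +94 mm.
- cover: Loose wooden cover plate on the case, 154 (x) x 286 (y) x 10 mm, with a dark grip block in the middle, 22 (x) x 90 (y) mm, 34 mm high above the plate. Origin: centre of the plate's underside. Fully home it lies at x = 0 in the case's frame; it slides to the case's +x on to the deck: from 147 mm all pockets are open, and the far stop is met at 163 mm. 0.38 kg.
- grip_a: Wooden hand grip for the roller shaft, 110 mm long along its x, squared body 30 x 30 mm with 40 x 40 mm flanges 8 mm thick at both ends; origin at its centre. Lies in one of the pockets along the case's x, or is absent. About 0.12 kg.
- grip_b: A second hand grip, the same. In one of the pockets or absent.
- collar: Aluminium shaft collar (thick ring), 56 mm outside, 26 mm bore, 30 mm high along its z; origin at its centre. Lies flat in one of the pockets or is absent. About 0.17 kg.
- hardware_box: Fixed open steel box for the cradle's hardware, inside 150 (x) x 220 (y) mm, walls 4 mm thick and 45 mm high, floor 4 mm thick; origin on the bench under its centre. It and the white tray may stand in either order, nearer or farther.
- fittings_tray: Fixed shallow white enamelled tray for the roller's fittings, inside 150 (x) x 220 (y) mm, walls 4 mm thick and only 26 mm high, floor 4 mm thick; origin on the bench under its centre.
- ink_tin: Bystander: ink tin, 96 mm diameter, 62 mm high, origin under its centre.
- knife_a: Bystander: ink knife lying on the slab, about 215 mm long along its x, black handle, steel blade; origin on the bench where they meet.
- knife_b: Bystander: a second ink knife, the same.
Things that resemble listed ones, but are neither listed nor needed, are in the scene too. Several things have the shape of the wing_nut; the one meant has the colours described above.

How it is judged (in metres and radians):
On the way, in this order (a step that is already met when the one before it is completed fails the run):
1. the wing nut is taken off the stud (60 mm or more to the side) (horizontal distance between wing_nut and stud_top above 0.06 m), for 0.2 s.
2. then the spacer is taken off the stud (horizontal distance between spacer and stud_top above 0.06 m), for 0.2 s.
3. then the strap is taken off the stud (horizontal distance between strap and stud_top above 0.09 m), for 0.2 s.
At the end, for the whole second after the job is handed in: Wing nut, spacer and strap lie at rest inside the hardware box (centres inside its walls and less than 43 mm above the bench); every fitting that was in the case lies at rest inside the white tray (same limits); the cover lies flat on the case, fully home within 9 mm along its guides (x of wing_nut in the frame of hardware_box between -0.075 and 0.075 m and y of wing_nut in the frame of hardware_box between -0.11 and 0.11 m and z of wing_nut in the frame of hardware_box between 0 and 0.043 m and linear speed of each of wing_nut, spacer, strap, grip_a, grip_b, collar, cover below 0.03 m/s and x of spacer in the frame of hardware_box between -0.075 and 0.075 m and y of spacer in the frame of hardware_box between -0.11 and 0.11 m and z of spacer in the frame of hardware_box between 0 and 0.043 m and x of strap in the frame of hardware_box between -0.075 and 0.075 m and y of strap in the frame of hardware_box between -0.11 and 0.11 m and z of strap in the frame of hardware_box between 0 and 0.043 m and x of grip_a in the frame of fittings_tray between -0.075 and 0.075 m and y of grip_a in the frame of fittings_tray between -0.11 and 0.11 m and z of grip_a in the frame of fittings_tray between 0 and 0.043 m and x of grip_b in the frame of fittings_tray between -0.075 and 0.075 m and y of grip_b in the frame of fittings_tray between -0.11 and 0.11 m and z of grip_b in the frame of fittings_tray between 0 and 0.043 m and x of collar in the frame of fittings_tray between -0.075 and 0.075 m and y of collar in the frame of fittings_tray between -0.11 and 0.11 m and z of collar in the frame of fittings_tray between 0 and 0.043 m and x of cover in the frame of case between -0.009 and 0.009 m and y of cover in the frame of case between -0.012 and 0.012 m and z of cover in the frame of case below 0.063 m); the robot touches nothing.
It fails at once if the robot presses on the roller's rubber with more than 3 N (contact force between any of the fingers, the arm and roller above 3 N).
It fails at once if the cover is lifted more than 20 mm off the case or tipped by more than 0.2 rad (z of cover in the frame of case above 0.076 m or angle between cover's own z axis and vertical above 0.2 rad).
It fails at once if the ink tin or an ink knife is moved more than 30 mm (distance of any of ink_tin, knife_a, knife_b from where it was at the start of the episode above 0.03 m).
Of grip_a, grip_b, collar only 2 to 3 are there at a start; the rules pass over those that are not, and their reading is None.
At some moment in a run one of cover may be knocked a few centimetres aside while the robot is not near it.
Once in a run the grip may slacken for a moment while it holds something.
It also fails if it takes over 200 s, if anything falls off the work surface, if the arm or the gripper's body presses on something with over 40 N, if the wrist force passes 120 N, or if a joint passes its speed limit or range.

## Working session

There is one attempt and no reset: what is moved stays moved. The work goes in short steps, Python scripts to look and compute and a shell command to move; the robot and the scene stay as the last step left them, time stands still between calls to the robot, and variables do not carry over. Pictures are saved under pics/ and viewed, about 12 in all and at most 16, crops included, and the job is handed in when it is done.

```bash
ls; mkdir -p pics; python3 - <<'E'
from rig import arm
import cv2
print(arm.get_state())
for n in("top","side"):
    i=arm.camera_info(n);print(n,i)
    cv2.imwrite(f"pics/{n}0.png",arm.capture(n)[:,:,::-1])
E
```

```text
pics
{'t': 0.0, 'q': array([-7.48975078e+01,  1.87298615e+01, -1.10918721e+01,  6.02769212e+01,
       -3.07209304e-04,  8.23096553e+01]), 'qvel': array([-0.05930587, -0.01922782, -0.06327257, -0.06001224, -0.00122757,
       -0.11113866]), 'effort': array([-2.56573658e-04, -4.43398869e+01,  2.62440848e+01,  1.54339685e-02,
        1.18278545e-04,  2.87847868e-06]), 'eef_pos': array([ 0.21289799, -0.50642231,  0.20002482]), 'orientation': array([-1.79902191e+02, -1.28974562e-02,  2.27928261e+01]), 'contact_force': array([-0.09758172,  0.77499008, -0.07497892]), 'wrist_torque': array([ 0.01496669, -0.02756268, -0.04136912]), 'opening': 1.0022155440594016}
top {'camera_matrix': array([[432.43457966,   0.        , 324.98365747],
       [  0.        , 432.43457966, 190.87810416],
       [  0.        ,   0.        ,   1.        ]]), 'R': array([[-0.02572658, -0.99965532,  0.00523357],
       [-0.99751285,  0.02532707, -0.06577732],
       [ 0.06562209, -0.00691278, -0.9978206 ]]), 't': array([-0.06646853,  0.52250804,  1.36692123])}
side {'camera_matrix': array([[385.19077429,   0.        , 319.07864674],
       [  0.        , 385.19077429, 196.77066277],
       [  0.        ,   0.        ,   1.        ]]), 'R': array([[ 0.99863822, -0.04934288,  0.01694049],
       [-0.01236706, -0.53936444, -0.84198162],
       [ 0.0506829 ,  0.84062553, -0.53924017]]), 't': array([-0.5334962 ,  0.07101228,  1.24260738])}
```

View pics/top0.png

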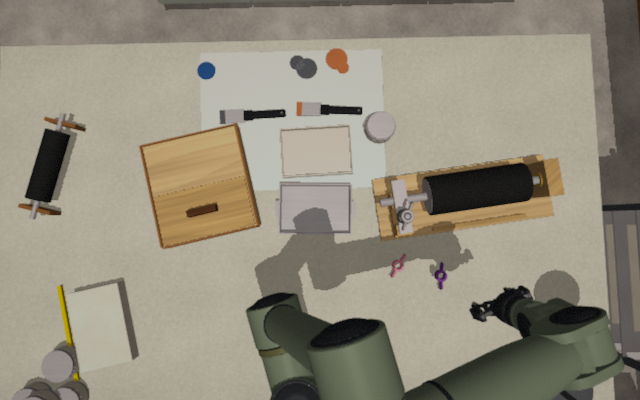

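View pics/side0.png

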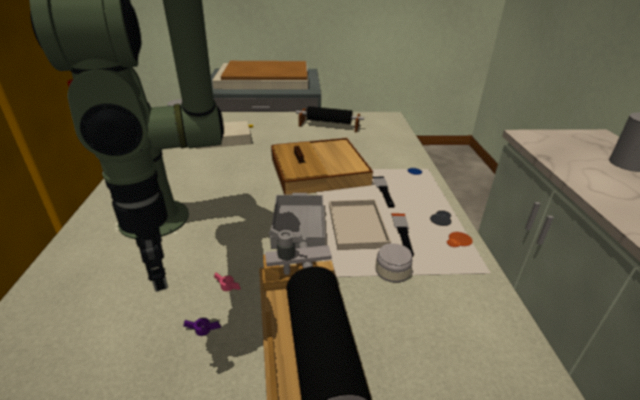

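Top view: candidate wing nuts are steel at (405,214) on the stud, pink at (398,265) and purple at (440,274). I choose the steel one. The steel box is at (315,208) and the white tray at (316,151). The case is at (200,186), with the cover grip at (202,210). The tin is at (379,127), and the knives are at (252,116) and (328,109).

```bash
cat > h.py <<'E'
import numpy as np, cv2
from rig import arm
from scipy.spatial.transform import Rotation as Ro
def ray(n,u,v):
    i=arm.camera_info(n);K,R,t=map(np.array,(i["camera_matrix"],i["R"],i["t"]))
    return -R.T@t, R.T@np.linalg.solve(K,[u,v,1.])
def P(n,u,v,z):
    c,d=ray(n,u,v);return c+d*(z-c[2])/d[2]
def proj(n,X):
    i=arm.camera_info(n);c=np.array(i["R"])@X+i["t"];p=np.array(i["camera_matrix"])@c;return p[:2]/p[2]
def cap(n,f=None):
    im=arm.capture(n)[:,:,::-1].copy()
    if f:cv2.imwrite(f"pics/{f}.png",im)
    return im
def crop(im,x0,x1,y0,y1,s):
    return cv2.resize(im[y0:y1,x0:x1],None,fx=s,fy=s,interpolation=cv2.INTER_CUBIC)
def go(p,yaw):
    "rows from present measured pose to TCP p, yaw (deg), tool down"
    s=arm.get_state();R=Ro.from_euler("xyz",s["orientation"],degrees=True)
    T=Ro.from_euler("xyz",[180,0,yaw],degrees=True)
    rv=(R.inv()*T).as_rotvec()/np.pi; d=R.inv().apply(np.array(p)-s["eef_pos"])/.15
    print("turn",np.round(rv,4),"shift",np.round(d,4),"rows>=",np.ceil(max(np.linalg.norm(d)*3,np.linalg.norm(rv)*180/8.59)),"rpy",np.round(s["orientation"],2),"pos",np.round(s["eef_pos"],4))
E
python3 - <<'E'
from h import *
a=cv2.imread("pics/top0.png")
cv2.imwrite("pics/c1.png",np.hstack([crop(a,130,270,115,255,3),crop(a,375,435,170,240,6)]))
b=cv2.imread("pics/side0.png")
cv2.imwrite("pics/c2.png",np.hstack([crop(b,255,345,180,285,5),crop(a,270,360,120,240,4)[:525//1]][:1]))
# box & tray centres from masks
hsv=cv2.cvtColor(a,cv2.COLOR_BGR2HSV)
print(a[208,290],a[151,316],a[180,316],a[214,405],a[187,402])
E
```

```text
[160 163 170] [168 181 191] [184 193 190] [94 95 99] [169 170 180]
```

View pics/c1.png

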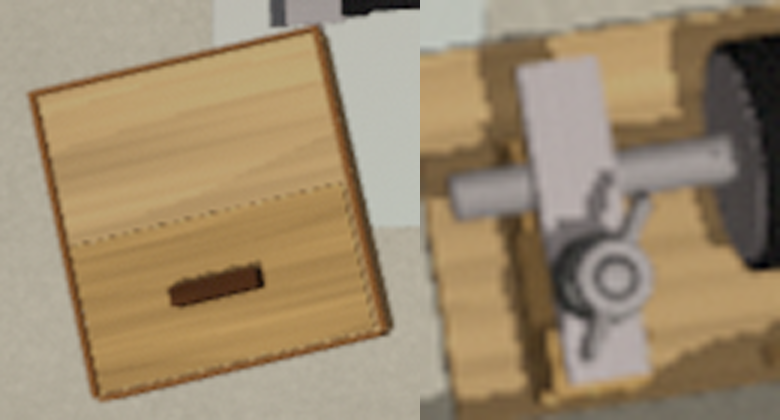

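View pics/c2.png

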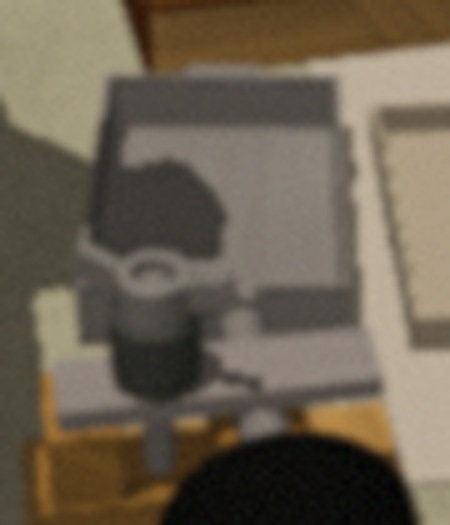

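The crop confirms the steel nut on the spacer, with wing tips at about (412,204) and (403,228) and the stud top at about (408,216). The side crop agrees that the nut sits on a spacer on the strap.

```bash
python3 - <<'E'
from h import *
np.set_printoptions(precision=4,suppress=True)
print("stud",P("top",407.8,216.3,.169))
t1,t2=P("top",412,204.2,.18),P("top",403.3,228.3,.18)
print("nut",(t1+t2)/2,t1-t2,np.degrees(np.arctan2(*(t1-t2)[1::-1])))
S=[P("top",*p,.1095) for p in [(391.3,180.8),(405,179.7),(413.3,232.5),(399.7,234.2)]]
print("strap",np.mean(S,0)); d=(S[0]+S[1]-S[2]-S[3])/2;y=np.degrees(np.arctan2(d[1],d[0]));print(d,np.linalg.norm(d[:2]),y)
C=[P("top",130+u/3,115+v/3,.063) for u,v in[(30,93),(320,28),(388,328),(100,398)]]
for i in range(4):print(C[i],np.linalg.norm(C[i]-C[i-1]))
d=(C[0]+C[1]-C[2]-C[3])/2;print("case c",np.mean(C,0),np.degrees(np.arctan2(d[1],d[0])));d=(C[0]+C[3]-C[1]-C[2])/2;print(np.degrees(np.arctan2(-d[0],d[1])))
G=[P("top",130+u/3,115+v/3,.1) for u,v in[(170,290),(260,263),(265,283),(175,305)]]
d=(G[0]+G[3]-G[1]-G[2])/2;print("grip",np.mean(G,0),np.degrees(np.arctan2(-d[0],d[1])),np.linalg.norm(d))
for n,z,q in(("box",.045,[(279,182),(352,182),(351,234),(280,234)]),("tray",.026,[(280,127),(351,125),(352,175),(282,178)])):
  B=[P("top",*p,z) for p in q];print(n,np.mean(B,0),[np.linalg.norm(B[i]-B[i-1]) for i in range(4)]);d=(B[0]+B[3]-B[1]-B[2])/2;print(np.degrees(np.arctan2(-d[0],d[1])))
for n,z,q in(("tin",.062,(379,126)),("kA",.01,(250,115)),("kB",.01,(325,109))):print(n,P("top",*q,z))
E
```

```text
stud [ 0.4323 -0.3121  0.169 ]
nut [ 0.4325 -0.3096  0.18  ] [ 0.0671 -0.0271  0.    ] -22.007929529848468
strap [ 0.4615 -0.3086  0.1095]
[0.1589 0.019  0.    ] 0.16003948993082626 6.8139576353412785
[0.6721 0.492  0.063 ] 0.32420922948517134
[0.7329 0.191  0.063 ] 0.307123034061977
[0.4196 0.1251 0.063 ] 0.3201096093516077
[0.3559 0.42   0.063 ] 0.3016347205707791
case c [0.5451 0.307  0.063 ] 12.353489368167178
11.803045859346339
grip [0.4669 0.2891 0.1   ] 13.845642625127395 0.09259752237318142
box [ 0.4662 -0.0486  0.045 ] [np.float64(0.16260426050497967), np.float64(0.22927332392046018), np.float64(0.1627355531383563), np.float64(0.2212361385062166)]
-1.4659409210104586
tray [ 0.6481 -0.0551  0.026 ] [np.float64(0.1645910050918593), np.float64(0.22816185911191564), np.float64(0.1614828407768462), np.float64(0.22333243889912577)]
0.6183310789437232
tin [ 0.7169 -0.2538  0.062 ]
kA [0.7746 0.1576 0.01  ]
kB [ 0.7884 -0.0868  0.01  ]
```

```bash
python3 - <<'E'
from h import *
go([.32,-.41,.26],84)
E
```

```text
turn [-4.0e-04 -3.0e-04 -3.4e-01] shift [ 0.9073 -0.3173 -0.3988] rows>= 8.0 rpy [-1.7991e+02 -1.0000e-02  2.2790e+01] pos [ 0.2129 -0.5065  0.2001]
```

```bash
python3 -m crank '[[[0,0,-0.34,0.907,-0.317,-0.4,1],[0,0,-0.34,0.907,-0.317,-0.4,1],[0,0,-0.34,0.907,-0.317,-0.4,1],[0,0,-0.34,0.907,-0.317,-0.4,1],[0,0,-0.34,0.907,-0.317,-0.4,1],[0,0,-0.34,0.907,-0.317,-0.4,1],[0,0,-0.34,0.907,-0.317,-0.4,1],[0,0,-0.34,0.907,-0.317,-0.4,1]]]' 60; python3 -c "
from h import *
go([.432,-.311,.26],158)"
```

```text
t: 0.9
eef_pos: [0.32, -0.4102, 0.2604]
orientation: [-180.0, -0.0, 84.0]
contact_force: [0.2, 0.7, 0.6]
opening: 1.001
turn [ 0.000e+00 -3.000e-04 -4.109e-01] shift [0.735  0.6738 0.0029] rows>= 9.0 rpy [-1.7997e+02 -4.0000e-02  8.4040e+01] pos [ 0.32   -0.4102  0.2604]
```

```bash
python3 -m crank '[[[0,0,-0.38,0.735,0.674,0,1],[0,0,-0.38,0.735,0.674,0,1],[0,0,-0.38,0.735,0.674,0,1],[0,0,-0.38,0.735,0.674,0,1],[0,0,-0.38,0.735,0.674,0,1],[0,0,-0.38,0.735,0.674,0,1],[0,0,-0.38,0.735,0.674,0,1],[0,0,-0.38,0.735,0.674,0,1]]]'; python3 -c "
from h import *
go([.432,-.311,.18],158)
a=cap('side');cv2.imwrite('pics/s1.png',crop(a,230,350,150,290,4))"
```

```text
t: 1.7
eef_pos: [0.4321, -0.3112, 0.2605]
orientation: [180.0, -0.0, 152.6]
contact_force: [0.1, 0.3, -0.3]
opening: 1.001
turn [ 0.0001 -0.0002 -0.0301] shift [0.0007 0.0012 0.5364] rows>= 2.0 rpy [ 1.7999e+02 -4.0000e-02  1.5258e+02] pos [ 0.4321 -0.3112  0.2605]
```

View pics/s1.png

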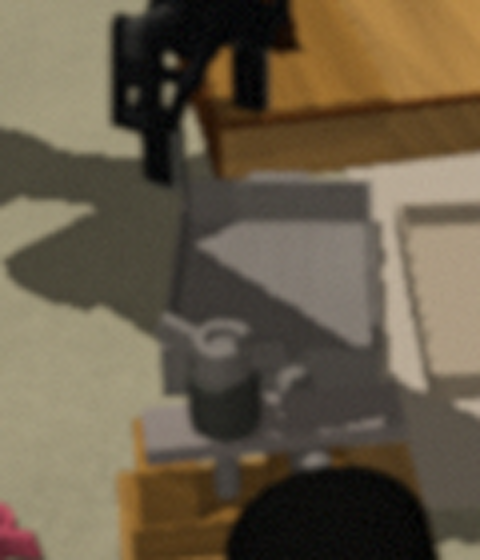

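The open fingers straddle the line of the steel nut (hub at crop (222,340)). Descend.

```bash
python3 -m crank '[[[0,0,-0.03,0,0,0.25,1],[0,0,-0.03,0,0,0.45,1],[0,0,-0.03,0,0,0.6,1],[0,0,-0.03,0,0,0.7,1],[0,0,-0.03,0,0,0.735,1],[0,0,-0.03,0,0,0.735,0],[0,0,-0.03,0,0,0.735,0],[0,0,-0.03,0,0,0.735,0]]]' 60;  python3 -m crank '[[[0,0,0,0,0,0,0],[0,0,0,0,0,0,0],[0,0,0,0,0,0,0],[0,0,0,0,0,0,0]]]' 60
```

```text
t: 2.55
eef_pos: [0.4328, -0.3121, 0.1516]
orientation: [-180.0, 0.1, 157.7]
contact_force: [-0.1, -0.3, 0.0]
opening: 0.517
t: 2.95
eef_pos: [0.4322, -0.3115, 0.1507]
orientation: [-180.0, 0.0, 157.8]
contact_force: [-0.1, -0.7, 0.3]
opening: -0.002
```

```bash
python3 -c "
from h import *
a=cap('side');b=cap('top');
for n,i in(('side',a),('top',b)):
  p=proj(n,[.4322,-.3115,.1507]);print(n,p,proj(n,[.4323,-.3121,.169]));cv2.circle(i,tuple(int(x) for x in p),2,(0,0,255),-1)
cv2.imwrite('pics/s2.png',np.hstack([crop(a,230,330,150,290,4),crop(b,370,460,150,290,4)]))"
```

```text
side [283.97835863 241.41554419] [283.76473704 235.54514482]
top [406.33183985 216.39317661] [407.78383254 216.30805022]
```

View pics/s2.png

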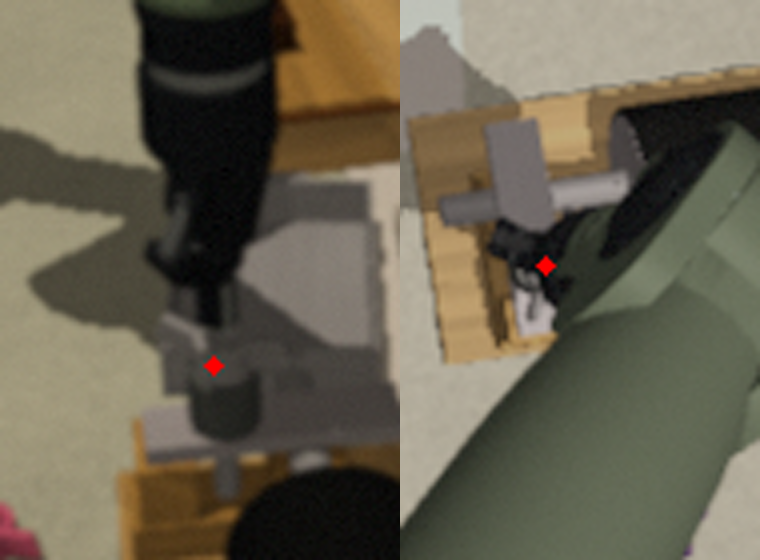

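The fingers closed beside the nut, about 2–3 cm toward +y. I'll compare the reported TCP with the camera rays.

```bash
python3 -c "
from h import *
print('start proj',proj('side',[.2129,-.5064,.2]),proj('top',[.2129,-.5064,.2]))
for z in(.14,.15,.16,.17,.18): print(z,P('side',282.5,230.5,z),P('top',399,213,z))
def tri(a,b):
  c1,d1=ray('side',*a);c2,d2=ray('top',*b)
  A=np.stack([d1,-d2],1);s=np.linalg.lstsq(A,c2-c1,rcond=None)[0];p=c1+s[0]*d1;q=c2+s[1]*d2;return (p+q)/2,np.linalg.norm(p-q)
print(tri((282.5,230.5),(399,213)))
print('nut',tri((230+222/4,150+335/4),(407.8,216.3)))
a=cv2.imread('pics/side0.png');b=cv2.imread('pics/top0.png')
cv2.imwrite('pics/s3.png',np.hstack([crop(a,110,190,230,310,4),crop(b,450,530,270,350,4)]))"
```

```text
start proj [162.55803155 289.40452617] [483.86756382 294.58852154]
0.14 [ 0.42659024 -0.25487652  0.14      ] [ 0.44261936 -0.29259591  0.14      ]
0.15 [ 0.42732624 -0.26786238  0.15      ] [ 0.4425175  -0.29082922  0.15      ]
0.16 [ 0.42806224 -0.28084825  0.16      ] [ 0.44241564 -0.28906253  0.16      ]
0.17 [ 0.42879825 -0.29383411  0.17      ] [ 0.44231377 -0.28729585  0.17      ]
0.18 [ 0.42953425 -0.30681998  0.18      ] [ 0.44221191 -0.28552916  0.18      ]
(array([ 0.43543236, -0.28837744,  0.16610175]), np.float64(0.01386452023500686))
nut (array([ 0.43440704, -0.31117093,  0.17349572]), np.float64(0.004193156400618496))
```

View pics/s3.png

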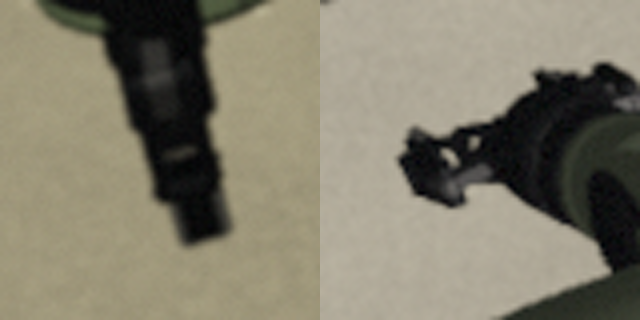

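```bash
python3 -c "
from h import *
np.set_printoptions(precision=1,suppress=True)
c=np.array([.2129,-.5064,.2]);y=np.array([.387,-.922,0])
for s in(1,-1):
  for dz in (.0,.013,.06):
    p=c+s*.05*y+[0,0,dz];print(s,dz,proj('side',p),proj('top',p))
print('axis',[ (proj('side',c+[0,0,h]),proj('top',c+[0,0,h])) for h in (.1,.2)])
print('now',[ (proj('side',np.array([.4322,-.3115,.1507+h])),proj('top',np.array([.4322,-.3115,.1507+h]))) for h in (0,.02,.073,.15)])
print('base',[ (proj('side',np.array([0,0,h])),proj('top',np.array([0.,0,h]))) for h in (0,.1,.3)])
print(arm.get_state()['q'])
"
```

```text
1 0.0 [166.1 308.4] [500.3 287. ]
1 0.013 [164.6 303.4] [502.2 287.7]
1 0.06 [159.1 284.1] [509.7 290.6]
-1 0.0 [159.4 272.3] [467.4 302.2]
-1 0.013 [158.  267.4] [469.  303.1]
-1 0.06 [152.8 248.8] [475.1 306.6]
axis [(array([150.9, 248.2]), array([498.7, 301.5])), (array([137.1, 199.7]), array([516.5, 309.8]))]
now [(array([284. , 241.4]), array([406.3, 216.4])), (array([283.7, 234.8]), array([407.7, 216.3])), (array([283. , 216.6]), array([411.5, 216.2])), (array([281.8, 187.8]), array([417.7, 216. ]))]
base [(array([153.7, 218.8]), array([304. , 356.2])), (array([146.7, 192.5]), array([302.5, 366.9])), (array([130.8, 132.1]), array([298.7, 394.5]))]
[-43.7  19.1 -18.1  52.7   0.  -21.5]
```

The side view shows the tip about 10 px above where the reported TCP projects, so the tool may be biased in z or y. I'll check it with shut fingers over clear bench.

```bash
python3 -m crank '[[[0,0,0,0,0,-0.4,0],[0,0,0,0,0,-0.7,0],[0,0,0,0,0,-0.7,0]]]'; python3 -c "
from h import *
go([.33,-.15,.15],158)"
```

```text
t: 3.35
eef_pos: [0.4347, -0.3138, 0.2618]
orientation: [-179.8, 0.5, 157.8]
contact_force: [0.6, -0.7, 0.7]
opening: -0.002
turn [-0.0012  0.003  -0.0012] shift [1.066  0.7501 0.7326] rows>= 5.0 rpy [-179.78    0.55  157.79] pos [ 0.4347 -0.3138  0.2618]
```

```bash
python3 -m crank '[[[0,0,0,1,0.75,0,0],[0,0,0,1,0.75,0,0],[0,0,0,1,0.75,0,0],[0,0,0,1,0.75,0,0],[0,0,0,1,0.75,0.5,0],[0,0,0,1,0.75,0.9,0],[0,0,0,1,0.75,1,0],[0,0,0,1,0.75,1,0]]]'; python3 -c "
from h import *
s=arm.get_state();p=s['eef_pos'];print(p)
a=cap('side');b=cap('top');q=proj('side',p);r=proj('top',p);print(q,r)
cv2.circle(a,tuple(np.int32(np.round(q))),1,(0,0,255),-1);cv2.circle(b,tuple(np.int32(np.round(r))),1,(0,0,255),-1)
print(P('side',*q,0))
cv2.imwrite('pics/s4.png',np.hstack([crop(a,200,300,120,260,4),crop(b,300,400,170,310,4)]))"
```

```text
t: 4.15
eef_pos: [0.3312, -0.1473, 0.101]
orientation: [179.9, -0.6, 157.8]
contact_force: [-0.9, 0.9, 0.7]
opening: 0.001
[ 0.3311915  -0.14725826  0.10099916]
[250.03889574 218.61174082] [349.39093052 251.86251425]
[ 0.3091077  -0.00708157  0.        ]
```

View pics/s4.png

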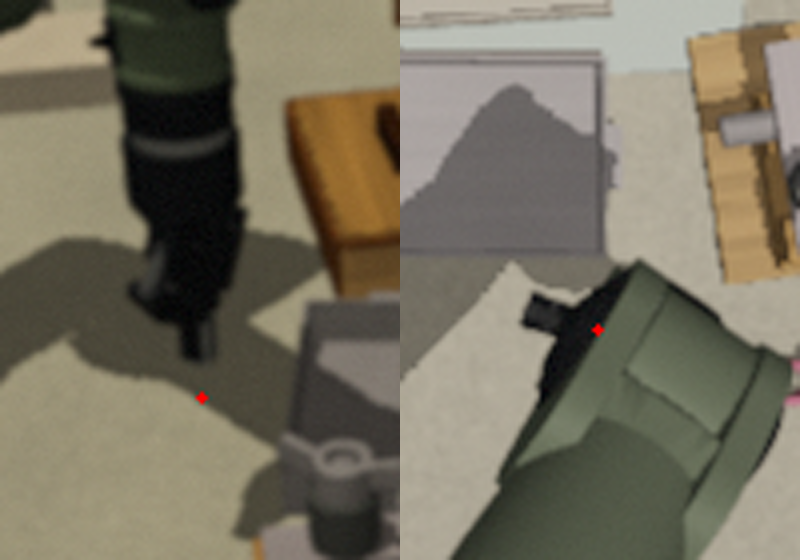

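```bash
python3 -m crank '[[[0,0,0,0,0,0.2,0],[0,0,0,0,0,0.4,0],[0,0,0,0,0,0.55,0],[0,0,0,0,0,0.62,0],[0,0,0,0,0,0.62,0]]]'; python3 -m crank '[[[0,0,0,0,0,0.02,0],[0,0,0,0,0,0.04,0],[0,0,0,0,0,0.04,0]]]';python3 -m crank '[[[0,0,0,0,0,0.02,0],[0,0,0,0,0,0.03,0],[0,0,0,0,0,0.03,0]]]'
```

```text
t: 4.75
eef_pos: [0.3372, -0.1517, 0.0136]
orientation: [-180.0, 0.1, 157.8]
contact_force: [-0.1, 0.2, 0.4]
opening: -0.001
t: 5.05
eef_pos: [0.3366, -0.1512, 0.0072]
orientation: [-180.0, 0.1, 157.8]
contact_force: [1.1, 0.2, 0.2]
opening: -0.004
t: 5.35
eef_pos: [0.3357, -0.1505, 0.0019]
orientation: [180.0, -0.0, 157.8]
contact_force: [0.5, -0.4, -0.8]
opening: 0.002
```

```bash
python3 -m crank '[[[0,0,0,0,0,0.02,0],[0,0,0,0,0,0.04,0],[0,0,0,0,0,0.04,0]]]'; python3 -m crank '[[[0,0,0,0,0,0.02,0],[0,0,0,0,0,0.04,0],[0,0,0,0,0,0.04,0]]]'
```

```text
t: 5.65
eef_pos: [0.3355, -0.1504, -0.0044]
orientation: [180.0, -0.0, 157.8]
contact_force: [0.8, -0.6, -0.3]
opening: -0.001
t: 5.95
eef_pos: [0.3355, -0.1504, -0.0104]
orientation: [180.0, -0.0, 157.8]
contact_force: [0.1, -0.2, 0.5]
opening: 0.002
```

```bash
python3 -m crank '[[[0,0,0,0,0,0.03,0],[0,0,0,0,0,0.05,0],[0,0,0,0,0,0.05,0]]]'; for i in 1 2 ; do python3 -m crank '[[[0,0,0,0,0,0.01,0],[0,0,0,0,0,0.025,0],[0,0,0,0,0,0.025,0]]]'|grep -E "pos|force"; done
```

```text
t: 6.25
eef_pos: [0.3355, -0.1504, -0.0179]
orientation: [180.0, -0.0, 157.8]
contact_force: [-0.3, 0.4, -0.7]
opening: -0.003
eef_pos: [0.3357, -0.1505, -0.0214]
contact_force: [0.2, 0.2, -0.4]
eef_pos: [0.3357, -0.1505, -0.0252]
contact_force: [0.9, 0.7, -0.7]
```

```bash
python3 -m crank '[[[0,0,0,0,0,0.01,0],[0,0,0,0,0,0.025,0],[0,0,0,0,0,0.025,0]]]'|grep -E "pos|force"; python3 -m crank '[[[0,0,0,0,0,0.01,0],[0,0,0,0,0,0.025,0],[0,0,0,0,0,0.025,0]]]'|grep -E "pos|force"; python3 -c "
from h import *
p=arm.get_state()['eef_pos']
a=cap('side');q=proj('side',p);r=proj('side',[p[0],p[1],0]);print(q,r)
cv2.circle(a,tuple(np.int32(np.round(q))),1,(0,0,255),-1);cv2.circle(a,tuple(np.int32(np.round(r))),1,(0,255,0),-1)
cv2.imwrite('pics/s5.png',crop(a,210,290,180,270,6))"
```

```text
eef_pos: [0.3357, -0.1505, -0.0289]
contact_force: [-0.3, -0.6, 0.2]
eef_pos: [0.336, -0.1507, -0.0306]
contact_force: [-7.7, 3.8, 41.4]
[255.04692067 255.06293617] [254.28953311 247.1412853 ]
```

View pics/s5.png

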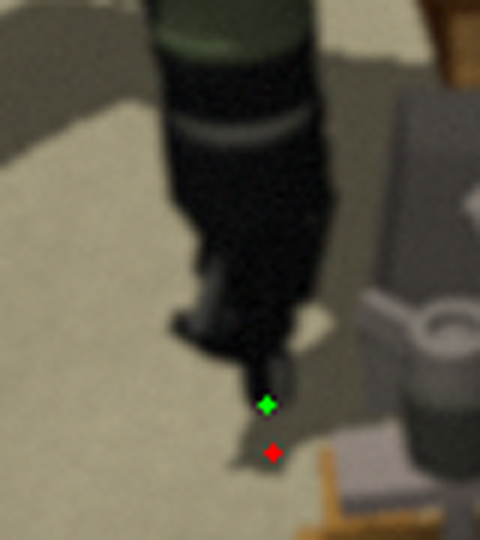

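Contact with the bench came at reported z = −0.030, and the tip's xy agrees with the green mark. The reported z is therefore 30 mm low; I'll correct for it in the helper.

```bash
sed -i 's|def go(p,yaw):|def go(p,yaw):\n    p=np.array(p)-[0,0,.03]  # reported z is 30 mm low|' h.py; python3 -m crank '[[[0,0,0,0,0,-0.3,0.5],[0,0,0,0,0,-0.6,1],[0,0,0,0,0,-0.9,1],[0,0,0,0,0,-1,1],[0,0,0,0,0,-1,1]]]'; python3 -c "
from h import *
go([.432,-.311,.24],158)"
```

```text
t: 8.0
eef_pos: [0.3377, -0.1519, 0.1199]
orientation: [-179.9, 0.3, 157.8]
contact_force: [-0.1, 0.3, -0.3]
opening: 0.846
turn [-0.0004  0.0018 -0.0011] shift [-0.9859 -0.7451 -0.5941] rows>= 5.0 rpy [-179.92    0.33  157.8 ] pos [ 0.3377 -0.1519  0.1199]
```

```bash
python3 -m crank '[[[0,0,0,-0.1,-0.1,-0.3,1],[0,0,0,-0.3,-0.2,-0.6,1],[0,0,0,-0.985,-0.745,-0.6,1],[0,0,0,-0.985,-0.745,-0.6,1],[0,0,0,-0.985,-0.745,-0.6,1],[0,0,0,-0.985,-0.745,-0.6,1],[0,0,0,-0.985,-0.745,-0.6,1],[0,0,0,-0.985,-0.745,-0.6,1]]]'; python3 -c "
from h import *
go([.432,-.311,.15],158)"
```

```text
t: 8.8
eef_pos: [0.4292, -0.3084, 0.2062]
orientation: [179.9, -0.2, 157.8]
contact_force: [0.4, -0.3, 0.3]
opening: 0.999
turn [ 0.0004 -0.0009 -0.001 ] shift [-0.0252 -0.0097  0.5745] rows>= 2.0 rpy [ 1.7993e+02 -1.7000e-01  1.5781e+02] pos [ 0.4292 -0.3084  0.2062]
```

```bash
python3 -m crank '[[[0,0,0,0,0,0.2,1],[0,0,0,0,0,0.3,1],[0,0,0,0,0,0.3,1],[0,0,0,0,0,0.3,1]]]'; python3 -c "
from h import *
go([.432,-.311,.15],158)"
```

```text
t: 9.2
eef_pos: [0.4301, -0.309, 0.1629]
orientation: [180.0, -0.0, 157.8]
contact_force: [-0.1, 0.3, 0.3]
opening: 0.996
turn [ 0.0001 -0.0001 -0.0009] shift [-0.0171 -0.0074  0.2861] rows>= 1.0 rpy [ 1.7999e+02 -2.0000e-02  1.5783e+02] pos [ 0.4301 -0.309   0.1629]
```

```bash
python3 -m crank '[[[0,0,0,-0.017,-0.007,0.1,1],[0,0,0,-0.017,-0.007,0.2,1],[0,0,0,-0.017,-0.007,0.28,1],[0,0,0,-0.017,-0.007,0.28,1]]]';python3 -m crank '[[[0,0,0,0,0,0,0],[0,0,0,0,0,0,0],[0,0,0,0,0,0,0],[0,0,0,0,0,0,0],[0,0,0,0,0,0,0],[0,0,0,0,0,0,0]]]' 80
```

```text
t: 9.6
eef_pos: [0.4317, -0.3111, 0.1198]
orientation: [180.0, -0.1, 157.8]
contact_force: [0.5, 0.8, 0.1]
opening: 1.0
t: 10.2
eef_pos: [0.433, -0.3123, 0.1215]
orientation: [-180.0, 0.1, 157.8]
contact_force: [-0.5, 0.7, 5.6]
opening: 0.383
```

```bash
python3 -m crank '[[[0,0,0,0,0,-0.1,0],[0,0,0,0,0,-0.25,0],[0,0,0,0,0,-0.4,0],[0,0,0,0,0,-0.6,0],[0,0,0,0,0,-0.6,0]]]'; python3 -c "
from h import *
go([.50,.005,.24],90);a=cap('side');cv2.imwrite('pics/s6.png',crop(a,230,350,150,290,4))"
```

```text
t: 10.7
eef_pos: [0.434, -0.3135, 0.2142]
orientation: [-179.9, 0.3, 157.8]
contact_force: [0.7, 0.3, -0.5]
opening: 0.382
turn [0.0004 0.0021 0.3766] shift [0.3954 2.132  0.0206] rows>= 8.0 rpy [-179.87    0.33  157.79] pos [ 0.434  -0.3135  0.2142]
```

View pics/s6.png

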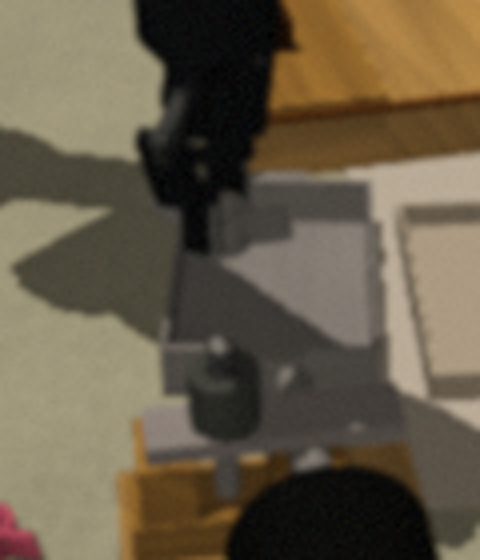

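The nut is held in the jaws, with its hub and wing at crop (240,220). The spacer stands alone on the stud.

```bash
python3 -m crank '[[[0,0,0,0.2,1,0,0],[0,0,0,0.2,1,0,0],[0,0,0,0.2,1,0,0],[0,0,0,0.2,1,0,0]]]' >/dev/null; python3 -m crank '[[[0,0,0.375,0.2,1,0,0],[0,0,0.375,0.2,1,0,0],[0,0,0.375,0.2,1,0,0],[0,0,0.375,0.2,1,0,0],[0,0,0.375,0.2,1,0,0],[0,0,0.375,0.2,1,0,0],[0,0,0.375,0.2,1,0,0],[0,0,0.375,0.2,1,0,0]]]'; python3 -c "
from h import *
go([.50,.005,.06],90)"
```

```text
t: 11.95
eef_pos: [0.4894, -0.0116, 0.209]
orientation: [-179.9, -0.0, 92.0]
contact_force: [-0.2, 0.7, -1.8]
opening: 0.388
turn [-0.0008 -0.0001  0.0112] shift [0.1082 0.0778 1.1934] rows>= 4.0 rpy [-1.7986e+02 -1.0000e-02  9.2020e+01] pos [ 0.4894 -0.0116  0.209 ]
```

```bash
python3 -m crank '[[[0,0,0.011,0.108,0.078,0.1,0],[0,0,0.011,0.108,0.078,0.35,0],[0,0,0.011,0.108,0.078,0.7,0],[0,0,0.011,0.108,0.078,1,0],[0,0,0.011,0.108,0.078,1,0],[0,0,0.011,0.108,0.078,1,0]]]'; python3 -c "
from h import *
go([.50,.005,.009],90)"
```

```text
t: 12.55
eef_pos: [0.4999, 0.0051, 0.06]
orientation: [-179.8, -0.0, 90.4]
contact_force: [-0.2, 0.3, -0.5]
opening: 0.386
turn [-0.0011 -0.0001  0.0021] shift [-0.0007  0.0024  0.5398] rows>= 2.0 rpy [-1.798e+02 -2.000e-02  9.037e+01] pos [0.4999 0.0051 0.06  ]
```

```bash
python3 -m crank '[[[0,0,0,0,0,0.2,0],[0,0,0,0,0,0.4,0],[0,0,0,0,0,0.53,0],[0,0,0,0,0,0.54,0],[0,0,0,0,0,0.54,0],[0,0,0,0,0,0.54,0.55],[0,0,0,0,0,0.54,0.55],[0,0,0,0,0,0.54,0.55]]]'; python3 -m crank '[[[0,0,0,0,0,-0.2,0.55],[0,0,0,0,0,-0.5,0.55],[0,0,0,0,0,-0.9,1],[0,0,0,0,0,-1,1],[0,0,0,0,0,-1,1]]]'; python3 -c "
from h import *
go([.432,-.311,.24],-173)
a=cap('side');b=cap('top');cv2.imwrite('pics/s7.png',np.hstack([crop(a,240,350,170,270,4),crop(b,270,360,160,260,4)]))"
```

```text
t: 13.35
eef_pos: [0.5024, 0.0051, -0.0192]
orientation: [179.9, 0.0, 90.4]
contact_force: [-0.0, -0.4, -0.5]
opening: 0.553
t: 13.85
eef_pos: [0.5047, 0.0049, 0.1343]
orientation: [179.5, 0.1, 90.4]
contact_force: [0.5, -0.6, -1.6]
opening: 0.998
turn [ 0.0018  0.0027 -0.5366] shift [-2.1029 -0.4951 -0.5064] rows>= 12.0 rpy [1.7949e+02 7.0000e-02 9.0410e+01] pos [0.5047 0.0049 0.1343]
```

View pics/s7.png

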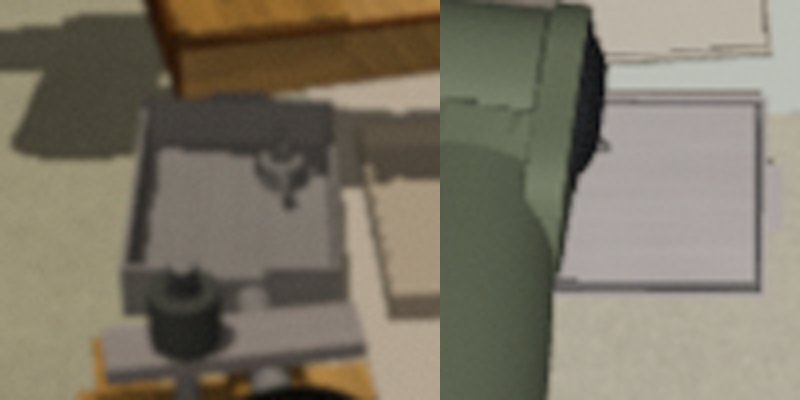

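The nut lies in the box at crop (282,165). Next is the spacer.

```bash
python3 -m crank '[[[0,0,0,-1,-0.25,-0.5,1],[0,0,0,-1,-0.25,-0.5,1],[0,0,0,-1,-0.25,-0.5,1],[0,0,0,-1,-0.25,-0.5,1]]]' >/dev/null; python3 -m crank '[[[0,0,-0.38,-1,-0.24,0,1],[0,0,-0.38,-1,-0.24,0,1],[0,0,-0.38,-1,-0.24,0,1],[0,0,-0.38,-1,-0.24,0,1],[0,0,-0.38,-1,-0.24,0,1],[0,0,-0.38,-1,-0.24,0,1],[0,0,-0.38,-1,-0.24,0,1],[0,0,-0.38,-1,-0.24,0,1]]]'; python3 -c "
from h import *
go([.432,-.311,.20],-173)"
```

```text
t: 15.15
eef_pos: [0.4287, -0.2946, 0.2024]
orientation: [179.9, -0.2, 156.9]
contact_force: [0.4, 0.7, 0.2]
opening: 1.002
turn [ 0.0007 -0.001  -0.1675] shift [-0.0641 -0.0924  0.2156] rows>= 4.0 rpy [179.92  -0.21 156.86] pos [ 0.4287 -0.2946  0.2024]
```

```bash
python3 -m crank '[[[0,0,-0.167,-0.064,-0.092,0,1],[0,0,-0.167,-0.064,-0.092,0.1,1],[0,0,-0.167,-0.064,-0.092,0.2,1],[0,0,-0.167,-0.064,-0.092,0.215,1],[0,0,-0.167,-0.064,-0.092,0.215,1]]]'; python3 -c "
from h import *
go([.4325,-.3115,.122],-173)"
```

```text
t: 15.65
eef_pos: [0.4317, -0.3105, 0.1697]
orientation: [179.8, -0.2, -173.4]
contact_force: [1.8, -0.5, -0.2]
opening: 1.004
turn [ 0.0012 -0.001  -0.0024] shift [-0.0064 -0.0093  0.518 ] rows>= 2.0 rpy [ 179.78   -0.18 -173.43] pos [ 0.4317 -0.3105  0.1697]
```

```bash
python3 -m crank '[[[0,0,0,-0.006,-0.009,0.15,1],[0,0,0,-0.006,-0.009,0.3,1],[0,0,0,-0.006,-0.009,0.45,1],[0,0,0,-0.006,-0.009,0.518,1],[0,0,0,-0.006,-0.009,0.518,1],[0,0,0,-0.006,-0.009,0.518,0],[0,0,0,-0.006,-0.009,0.518,0],[0,0,0,-0.006,-0.009,0.518,0]]]' 60; python3 -m crank '[[[0,0,0,0,0,0,0],[0,0,0,0,0,0,0],[0,0,0,0,0,-0.1,0],[0,0,0,0,0,-0.3,0],[0,0,0,0,0,-0.5,0],[0,0,0,0,0,-0.75,0],[0,0,0,0,0,-0.8,0],[0,0,0,0,0,-0.8,0]]]'; python3 -c "
from h import *
go([.508,-.11,.24],180)"
```

```text
t: 16.45
eef_pos: [0.4348, -0.3136, 0.0957]
orientation: [-179.9, 0.1, -173.4]
contact_force: [-0.5, -1.3, 11.4]
opening: 0.517
t: 17.25
eef_pos: [0.4351, -0.3139, 0.2164]
orientation: [-179.8, 0.1, -173.4]
contact_force: [0.9, 0.1, -1.8]
opening: 0.495
turn [-0.001   0.0009  0.0366] shift [-0.6388  1.2944  0.0405] rows>= 5.0 rpy [-1.7982e+02  1.5000e-01 -1.7342e+02] pos [ 0.4351 -0.3139  0.2164]
```

```bash
python3 -m crank '[[[0,0,0,-0.32,0.65,0,0],[0,0,0,-0.32,0.65,0,0],[0,0,0,-0.32,0.65,0,0],[0,0,0,-0.32,0.65,0,0]]]' >/dev/null; python3 -m crank '[[[0,0,0.036,-0.32,0.65,0.2,0],[0,0,0.036,-0.32,0.65,0.4,0],[0,0,0.036,-0.32,0.65,0.6,0],[0,0,0.036,-0.32,0.65,0.7,0],[0,0,0.036,-0.32,0.65,0.7,0]]]'; python3 -c "
from h import *
go([.508,-.11,.024],180)"
```

```text
t: 18.15
eef_pos: [0.5042, -0.108, 0.1061]
orientation: [179.9, -0.4, -179.9]
contact_force: [-0.5, -0.3, 0.2]
opening: 0.492
turn [ 0.0005 -0.0021  0.0005] shift [-0.03   -0.0149  0.747 ] rows>= 3.0 rpy [ 179.9    -0.38 -179.91] pos [ 0.5042 -0.108   0.1061]
```

```bash
python3 -m crank '[[[0,0,0,-0.03,-0.01,0.2,0],[0,0,0,-0.03,-0.01,0.45,0],[0,0,0,-0.03,-0.01,0.65,0],[0,0,0,-0.03,-0.01,0.74,0],[0,0,0,-0.03,-0.01,0.74,0],[0,0,0,-0.03,-0.01,0.74,0.65],[0,0,0,-0.03,-0.01,0.74,0.65],[0,0,0,-0.03,-0.01,0.74,0.65]]]'; python3 -m crank '[[[0,0,0,0,0,-0.2,0.65],[0,0,0,0,0,-0.5,0.65],[0,0,0,0,0,-0.8,1],[0,0,0,0,0,-1,1],[0,0,0,0,0,-1,1]]]'; python3 -c "
from h import *
y=np.radians(6.8);s=np.array([.4325,-.3115]);print(s+.078*np.array([np.cos(y),np.sin(y)]))
go([.51,-.302,.24],-173)"
```

```text
t: 18.95
eef_pos: [0.5129, -0.1106, 0.0001]
orientation: [-179.9, 0.2, -179.9]
contact_force: [0.4, -0.7, -0.0]
opening: 0.649
t: 19.45
eef_pos: [0.5154, -0.111, 0.1545]
orientation: [-179.8, 0.6, -179.9]
contact_force: [1.0, -1.2, -0.4]
opening: 0.999
[ 0.50995131 -0.30226449]
turn [-0.0014  0.0031 -0.0382] shift [ 0.035  -1.2743 -0.3659] rows>= 4.0 rpy [-179.79    0.57 -179.87] pos [ 0.5154 -0.111   0.1545]
```

```bash
python3 -m crank '[[[0,0,0,0,-0.1,-0.2,1],[0,0,-0.038,0.03,-0.64,-0.37,1],[0,0,-0.038,0.03,-0.64,-0.37,1],[0,0,-0.038,0.03,-0.64,-0.37,1],[0,0,-0.038,0.03,-0.64,-0.37,1]]]' >/dev/null; python3 -m crank '[[[0,0,0,0.05,-0.62,0,1],[0,0,0,0.05,-0.62,0,1],[0,0,0,0.05,-0.62,0.1,1],[0,0,0,0.05,-0.62,0.2,1],[0,0,0,0.05,-0.62,0.2,1]]]'; python3 -c "
from h import *
go([.51,-.302,.092],-173)
a=cap('side');cv2.imwrite('pics/s8.png',np.hstack([crop(a,240,350,150,270,5)]))"
```

```text
t: 20.45
eef_pos: [0.5095, -0.2966, 0.1711]
orientation: [179.7, -0.2, -173.0]
contact_force: [0.2, -0.3, -0.4]
opening: 0.998
turn [ 0.0014 -0.0013  0.    ] shift [-0.0022 -0.0394  0.727 ] rows>= 3.0 rpy [ 179.75   -0.23 -173.  ] pos [ 0.5095 -0.2966  0.1711]
```

View pics/s8.png

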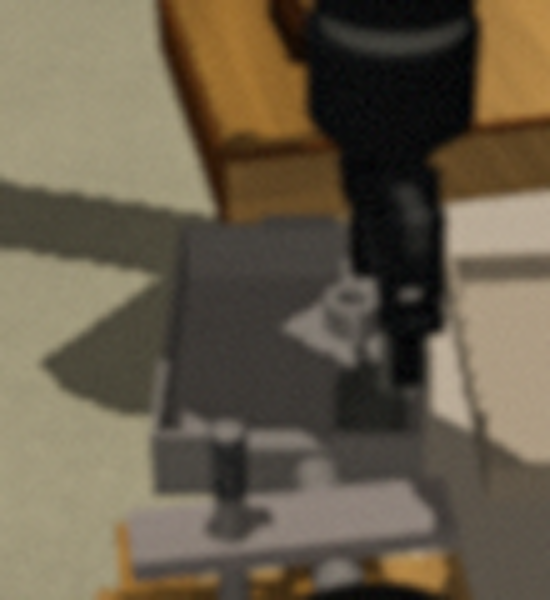

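The nut and spacer are in the box, and the strap is bare on the stud with the gripper over its free end.

```bash
python3 -m crank '[[[0,0,0,-0.002,-0.039,0.2,1],[0,0,0,-0.002,-0.039,0.4,1],[0,0,0,-0.002,-0.039,0.6,1],[0,0,0,-0.002,-0.039,0.71,1],[0,0,0,-0.002,-0.039,0.71,1],[0,0,0,-0.002,-0.039,0.71,0],[0,0,0,-0.002,-0.039,0.71,0],[0,0,0,-0.002,-0.039,0.71,0]]]' 110; python3 -m crank '[[[0,0,0,0,0,0,0],[0,0,0,0,0,0,0],[0,0,0,0,0,-0.08,0],[0,0,0,0,0,-0.16,0],[0,0,0,0,0,-0.25,0],[0,0,0,0,0,-0.35,0],[0,0,0,0,0,-0.45,0],[0,0,0,0,0,-0.45,0]]]'; python3 -c "
from h import *
a=cap('side','side9')
b=a[150:285,230:360];g=cv2.cvtColor(b,cv2.COLOR_BGR2HSV)
cv2.imwrite('pics/s9.png',crop(a,240,350,150,270,5))"
```

```text
t: 21.3
eef_pos: [0.5132, -0.3052, 0.0692]
orientation: [-179.9, 0.1, -173.0]
contact_force: [0.3, 4.0, 0.7]
opening: 0.514
t: 22.1
eef_pos: [0.5137, -0.306, 0.1382]
orientation: [-179.8, 0.2, -173.1]
contact_force: [-0.5, -0.2, -1.7]
opening: 0.423
```

View pics/s9.png

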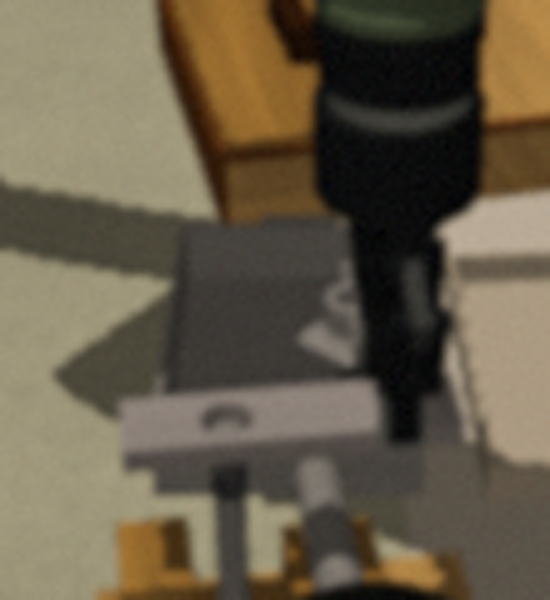

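The strap is held level, just at the stud top. Raise it further before moving.

```bash
python3 -m crank '[[[0,0,0,0,0,-0.1,0],[0,0,0,0,0,-0.25,0],[0,0,0,0,0,-0.4,0],[0,0,0,0,0,-0.5,0],[0,0,0,0,0,-0.5,0]]]';  python3 -c "
from h import *
go([.433,-.10,.24],90)"
```

```text
t: 22.65
eef_pos: [0.513, -0.3055, 0.2117]
orientation: [-179.9, 0.1, -173.1]
contact_force: [0.7, 0.4, -3.1]
opening: 0.427
turn [1.000e-04 1.200e-03 5.386e-01] shift [0.3638 1.4245 0.0075] rows>= 12.0 rpy [-1.7987e+02  1.3000e-01 -1.7305e+02] pos [ 0.513  -0.3055  0.2117]
```

```bash
python3 -m crank '[[[0,0,0.04,0.18,0.7,0,0],[0,0,0.08,0.18,0.7,0,0],[0,0,0.12,0.18,0.7,0,0],[0,0,0.16,0.18,0.7,0,0],[0,0,0.2,0.18,0.7,0,0],[0,0,0.24,0.18,0.7,0,0],[0,0,0.27,0.18,0.7,0,0],[0,0,0.27,0.18,0.7,0,0]]]';  python3 -c "
from h import *
go([.433,-.10,.24],90)"
```

```text
t: 23.45
eef_pos: [0.4718, -0.2034, 0.2086]
orientation: [-180.0, -0.1, 138.4]
contact_force: [-0.5, 0.0, -2.5]
opening: 0.425
turn [-0.0005 -0.0006  0.2687] shift [ 0.6511  0.3431 -0.0079] rows>= 6.0 rpy [-1.7997e+02 -1.2000e-01  1.3836e+02] pos [ 0.4718 -0.2034  0.2086]
```

```bash
python3 -m crank '[[[0,0,0.04,0.65,0.343,0,0],[0,0,0.08,0.65,0.343,0,0],[0,0,0.12,0.65,0.343,0,0],[0,0,0.16,0.65,0.343,0.1,0],[0,0,0.2,0.65,0.343,0.3,0],[0,0,0.24,0.65,0.343,0.5,0],[0,0,0.269,0.65,0.343,0.7,0],[0,0,0.269,0.65,0.343,0.7,0]]]';  python3 -c "
from h import *
go([.433,-.10,.007],90)"
```

```text
t: 24.25
eef_pos: [0.4301, -0.0991, 0.1014]
orientation: [-179.6, -0.2, 90.0]
contact_force: [-0.5, 0.6, -2.8]
opening: 0.428
turn [-0.0025 -0.0009  0.0002] shift [-0.0083  0.0258  0.8288] rows>= 3.0 rpy [-1.7955e+02 -1.6000e-01  9.0040e+01] pos [ 0.4301 -0.0991  0.1014]
```

```bash
python3 -m crank '[[[0,0,0,0,0.02,0.2,0],[0,0,0,0,0.02,0.4,0],[0,0,0,0,0.02,0.6,0],[0,0,0,0,0.02,0.75,0],[0,0,0,0,0.02,0.82,0],[0,0,0,0,0.02,0.82,0],[0,0,0,0,0.02,0.82,0.52],[0,0,0,0,0.02,0.82,0.52]]]'; python3 -m crank '[[[0,0,0,0,0,0,0.56],[0,0,0,0,0,-0.2,0.56],[0,0,0,0,0,-0.4,0.56],[0,0,0,0,0,-0.7,0.6],[0,0,0,0,0,-1,0.6],[0,0,0,0,0,-1,0.6]]]'
```

```text
t: 25.05
eef_pos: [0.4385, -0.1011, -0.0164]
orientation: [179.8, 0.1, 90.0]
contact_force: [-0.0, 0.2, 0.3]
opening: 0.521
t: 25.65
eef_pos: [0.4414, -0.1022, 0.1385]
orientation: [179.4, 0.3, 90.0]
contact_force: [0.8, -0.7, 0.5]
opening: 0.6
```

```bash
cat >> h.py <<'E'
def block(im,z=.1):
    "dark grip block of the cover: centre, long-axis angle"
    m=cv2.inRange(im,(0,0,0),(70,70,110));m[:120]=0;m[260:]=0;m[:,:135]=0;m[:,265:]=0
    cs=sorted(cv2.findContours(m,0,1)[0],key=cv2.contourArea)[::-1][:2]
    for c in cs:
        r=cv2.minAreaRect(c);q=[P("top",*p,z) for p in cv2.boxPoints(r)]
        print("block",np.round(r[0],1),np.round(r[1],1),np.mean(q,0).round(4),cv2.contourArea(c))
E
python3 - <<'E'
from h import *
a=cap("top","t10");block(a)
print(a[210,202],a[175,180])
cv2.imwrite("pics/t10c.png",np.hstack([crop(a,130,270,110,250,3),crop(a,270,360,140,245,4)[:420]]))
go([.467,.289,.16],102)
E
```

```text
block [200.7 210.7] [ 8.2 31.6] [0.4651 0.2946 0.1   ] 218.5
block [248.9 178.6] [91.4  2.1] [0.5589 0.1491 0.1   ] 73.5
[25 44 73] [109 157 187]
turn [ 0.0024  0.0013 -0.0669] shift [2.6047 0.1784 0.0329] rows>= 8.0 rpy [179.56   0.18  89.95] pos [ 0.4399 -0.1017  0.136 ]
```

View pics/t10c.png

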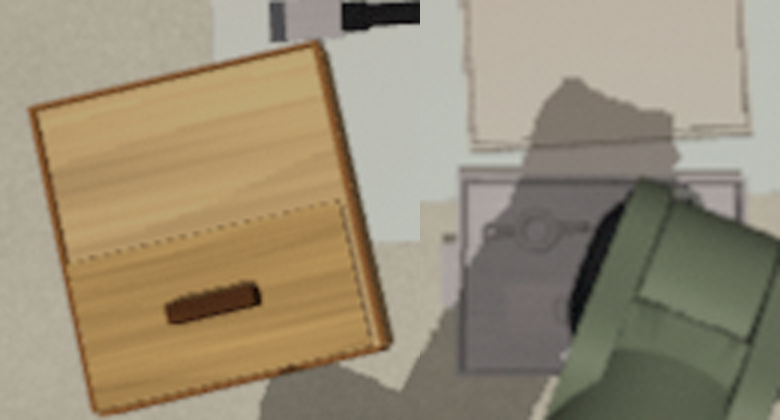

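The nut and the strap's hole, at crop (570,310), are visible in the box. The cover is home, with its grip block at about (201,211). Next is the cover.

```bash
python3 -m crank '[[[0,0,0,1,0.06,0,0.6],[0,0,0,1,0.06,-0.1,1],[0,0,0,1,0.06,-0.1,1],[0,0,0,1,0.06,-0.1,1]]]' >/dev/null; python3 -m crank '[[[0,0,-0.067,1,0.06,0,1],[0,0,-0.067,1,0.06,0,1],[0,0,-0.067,1,0.06,0,1],[0,0,-0.067,1,0.06,0,1]]]';  python3 -c "
from h import *
go([.466,.291,.13],102)"
```

```text
t: 26.5
eef_pos: [0.4551, 0.2037, 0.1465]
orientation: [180.0, -0.1, 102.4]
contact_force: [0.6, -0.8, -0.3]
opening: 1.002
turn [ 0.0001 -0.0005  0.0022] shift [0.5525 0.1959 0.3106] rows>= 2.0 rpy [ 1.7998e+02 -9.0000e-02  1.0239e+02] pos [0.4551 0.2037 0.1465]
```

```bash
python3 -m crank '[[[0,0,0,0.55,0.17,0,1],[0,0,0,0.55,0.17,0.1,1],[0,0,0,0.55,0.17,0.31,1],[0,0,0,0.55,0.17,0.31,1],[0,0,0,0.55,0.17,0.31,1]]]';  python3 -c "
from h import *
go([.466,.291,.080],102)"
```

```text
t: 27.0
eef_pos: [0.4622, 0.2837, 0.0999]
orientation: [-179.8, 0.1, 101.9]
contact_force: [-0.3, 0.8, -0.1]
opening: 1.002
turn [-0.001   0.0004 -0.0005] shift [0.043  0.0361 0.3325] rows>= 2.0 rpy [-1.7982e+02  7.0000e-02  1.0192e+02] pos [0.4622 0.2837 0.0999]
```

```bash
python3 -m crank '[[[0,0,0,0.03,0.03,0.15,1],[0,0,0,0.03,0.03,0.28,1],[0,0,0,0.03,0.03,0.33,1],[0,0,0,0.03,0.03,0.33,0.5],[0,0,0,0.03,0.03,0.33,0],[0,0,0,0.03,0.03,0.33,0],[0,0,0,0.03,0.03,0.33,0],[0,0,0,0.03,0.03,0.33,0]]]' 40;python3 -m crank '[[[0,0,0,0,0,0,0],[0,0,0,0,0,0,0],[0,0,0,0,0,0,0]]]'
```

```text
t: 27.8
eef_pos: [0.4672, 0.2909, 0.0521]
orientation: [179.9, -0.0, 102.0]
contact_force: [-1.3, -0.2, 6.4]
opening: 0.245
t: 28.1
eef_pos: [0.4672, 0.2909, 0.0521]
orientation: [179.9, 0.0, 102.0]
contact_force: [0.2, -0.7, 5.1]
opening: 0.245
```

```bash
python3 -m crank '[[[0,0,0,0,0.1,0,0],[0,0,0,0,0.2,0,0],[0,0,0,0,0.32,0,0],[0,0,0,0,0.44,0,0],[0,0,0,0,0.56,0,0],[0,0,0,0,0.66,0,0],[0,0,0,0,0.72,0,0],[0,0,0,0,0.72,0,0]]]'; python3 -m crank '[[[0,0,0,0,0.1,0,0],[0,0,0,0,0.2,0,0],[0,0,0,0,0.28,0,0],[0,0,0,0,0.32,0,0],[0,0,0,0,0.32,0,0],[0,0,0,0,0.32,0,0]]]'
```

```text
t: 28.9
eef_pos: [0.5719, 0.3129, 0.052]
orientation: [-179.9, 0.0, 102.0]
contact_force: [-3.8, -2.2, 8.7]
opening: 0.25
t: 29.5
eef_pos: [0.6183, 0.3228, 0.052]
orientation: [-179.9, 0.0, 102.0]
contact_force: [-3.7, -2.3, 7.4]
opening: 0.252
```

```bash
python3 -m crank '[[[0,0,0,0,0,0,0.4],[0,0,0,0,0,0,0.5],[0,0,0,0,0,-0.1,0.5],[0,0,0,0,0,-0.3,0.6],[0,0,0,0,0,-0.6,1],[0,0,0,0,0,-0.8,1],[0,0,0,-0.5,0,-0.8,1],[0,0,0,-1,0,-0.8,1]]]'; python3 -m crank '[[[0,0,0,-1,0,0,1],[0,0,0,-1,0,0,1],[0,0,0,-1,0,0,1],[0,0,0,-1,0,0,1]]]'; python3 - <<'E'
from h import *
a=cap("top","t11");block(a)
cv2.imwrite("pics/t11c.png",crop(a,130,270,105,250,4))
E
```

```text
t: 30.3
eef_pos: [0.6412, 0.2261, 0.1741]
orientation: [179.7, 0.0, 102.2]
contact_force: [0.3, 0.6, 0.0]
opening: 0.999
t: 30.7
eef_pos: [0.6728, 0.0718, 0.1722]
orientation: [179.9, 0.1, 101.5]
contact_force: [-0.3, 0.5, -0.3]
opening: 1.001
block [232.  228.5] [61. 64.] [0.41   0.2015 0.1   ] 249.5
block [189.9 161.6] [ 8.2 31.1] [0.6141 0.3261 0.1   ] 214.0
```

View pics/t11c.png

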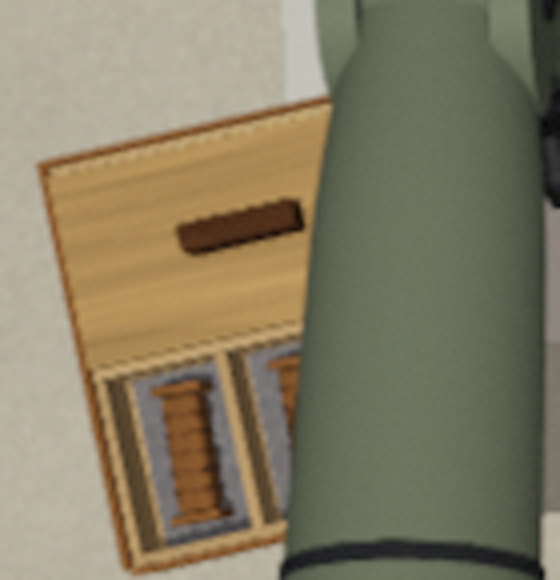

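A grip lies in the left pocket at crop (193,450) and another in the middle pocket. The arm hides the third pocket, so I move it aside and measure.

```bash
python3 -m crank '[[[0,0,0,-1,-0.3,0,0.55],[0,0,0,-1,-0.3,0,0.55],[0,0,0,-1,-0.3,0,0.55],[0,0,0,-1,-0.3,0,0.55],[0,0,0,-1,-0.3,0,0.55]]]'; python3 - <<'E'
from h import *
a=cap("top","t12");block(a)
o=np.array([.464,.290]);u=np.array([np.cos(np.radians(12.1)),np.sin(np.radians(12.1))]);v=np.array([-u[1],u[0]])
hsv=cv2.cvtColor(a,cv2.COLOR_BGR2HSV)
for i,y in enumerate((-.094,0,.094)):
    print("pocket",i+1,"px",proj("top",[*(o+v*y),.008]).round(1),(o+v*y).round(4))
    for x in np.arange(-.06,.061,.015):
        print(" ".join("%3d,%3d,%3d"%tuple(a[tuple(np.int32(np.round(proj("top",[*(o+v*(y+w)+u*x),.03]))[::-1]))]) for w in (-.03,-.02,-.01,0,.01,.02,.03)))
cv2.imwrite("pics/t12c.png",crop(a,150,270,160,250,6))
E
```

```text
t: 31.25
eef_pos: [0.6584, -0.0778, 0.1717]
orientation: [180.0, -0.0, 101.9]
contact_force: [-0.6, 0.4, -0.3]
opening: 0.55
block [190.  161.6] [ 8.2 30.8] [0.6142 0.3257 0.1   ] 213.0
block [250.2 210.2] [27.5 60.5] [0.4632 0.1462 0.1   ] 95.5
pocket 1 px [238.8 204.7] [0.4837 0.1981]
 71, 72, 74  74, 75, 77  74, 75, 78  70, 71, 72  77, 75, 79  73, 73, 76  74, 73, 76
 72, 71, 74  73, 74, 76  71, 71, 73  72, 70, 75  72, 72, 74  69, 68, 72  69, 70, 71
 72, 71, 75  70, 71, 74  71, 71, 73  76, 77, 79  73, 73, 76  75, 77, 78  69, 71, 73
 73, 72, 75  70, 69, 72 108,109,116 109,110,117 111,111,118 108,111,116  70, 72, 74
 70, 70, 73  89, 90, 97 110,111,118  73, 73, 76  72, 72, 74 102,105,111 102,103,110
 75, 75, 78  70, 71, 74 111,111,119  82, 82, 87  79, 81, 86 108,108,116  91, 93,100
 75, 76, 77  72, 72, 74  74, 76, 78  81, 82, 86  82, 82, 87  75, 76, 78  70, 71, 73
112,113,116 114,115,118  72, 70, 75  73, 73, 75  72, 73, 75 100, 99,104 118,118,122
122,123,126 119,120,123 118,120,123 119,119,124 117,118,122 120,120,125 120,123,127
pocket 2 px [210.2 211.6] [0.464 0.29 ]
 74, 78, 82  71,
[... 837 characters left out ...]
, 77  75, 74, 77  88, 87, 91
115,153,181 118,117,122  36, 49, 68  41, 80,123  36, 73,117  46, 85,129  54, 99,136
114,152,178 117,116,120  16, 35, 56  44, 84,132  46, 86,134  39, 78,123 116,116,120
114,152,179 118,119,123  23, 38, 58  43, 82,126  45, 87,135  41, 83,131 112,112,116
111,151,177  99,100,103  24, 42, 66  44, 85,131  44, 87,131  53, 85,125 118,119,122
113,148,176 121,122,126  24, 44, 68  49, 91,140  48, 89,135  59, 82,117 113,113,118
110,148,176 101,102,104  20, 37, 60  45, 86,132  44, 87,133  86, 95,116 117,117,121
113,131,149  88, 90, 98  29, 54, 89  46, 87,135  44, 83,126  90,105,129 120,121,124
118,134,149  69, 69, 72  64, 66, 73  57, 73,101  48, 78,115  95,104,119 124,124,127
```

```bash
python3 - <<'E'
from h import *
a=cv2.imread("pics/t12.png")
hsv=cv2.cvtColor(a,cv2.COLOR_BGR2HSV)
m=cv2.inRange(hsv,(5,140,70),(18,255,160));r=np.zeros_like(m);r[180:245,160:230]=255;m&=r
for c in cv2.findContours(m,0,1)[0]:
    if cv2.contourArea(c)>100:
        t=cv2.minAreaRect(c);q=np.array([P("top",*p,.04) for p in cv2.boxPoints(t)]);e=[np.linalg.norm(q[i]-q[i-1]) for i in range(2)]
        k=int(np.argmax(e));d=q[k]-q[k-1];print("grip",np.round(t[0],1),q.mean(0).round(4),np.round(e,3),np.degrees(np.arctan2(d[1],d[0])).round(1))
b=a[190:215,228:258].astype(int);s=(b.sum(2)//3)
print(s[:, :].tolist().__str__().replace("], [","\n"))
cv2.imwrite("pics/t12c.png",np.clip(crop(a,160,260,165,245,7).astype(float)*1.5,0,255).astype(np.uint8))
E
```

```text
grip [176.9 217.5] [0.4475 0.386  0.04  ] [0.109 0.038] 7.2
grip [206.4 210.7] [0.4665 0.2937 0.04  ] [0.109 0.038] 8.7
[[123, 109, 87, 75, 75, 72, 71, 72, 72, 72, 73, 87, 95, 102, 115, 118, 116, 116, 128, 145, 133, 102, 81, 66, 70, 100, 166, 190, 185, 184
111, 86, 72, 73, 71, 73, 73, 73, 72, 72, 73, 74, 74, 81, 89, 95, 96, 95, 111, 137, 137, 109, 86, 75, 67, 82, 153, 182, 177, 176
101, 72, 73, 72, 72, 72, 72, 71, 72, 73, 75, 77, 74, 70, 72, 74, 76, 75, 86, 129, 141, 115, 91, 76, 61, 73, 144, 175, 175, 176
85, 72, 75, 76, 74, 71, 71, 73, 72, 73, 76, 75, 73, 71, 71, 72, 75, 76, 76, 124, 147, 124, 92, 81, 66, 69, 116, 142, 145, 144
72, 73, 75, 74, 75, 75, 75, 73, 73, 72, 74, 73, 72, 72, 72, 71, 73, 74, 73, 102, 119, 112, 98, 79, 67, 68, 86, 107, 114, 113
71, 74, 74, 74, 71, 64, 74, 83, 86, 83, 76, 76, 76, 75, 74, 70, 73, 73, 74, 79, 91, 93, 82, 66, 58, 65, 80, 105, 114, 113
75, 74, 70, 75, 83, 75, 84, 102, 105, 103, 101, 94, 78, 72, 72, 69, 70, 75, 77, 79, 88, 90, 70, 57, 54, 60, 73, 100, 113, 114
73, 76, 86, 98, 103, 85, 90, 111, 110, 112, 111, 107, 101, 88, 74, 69, 74, 74, 78, 76, 89
[... 1509 characters left out ...]
112, 112, 113, 100, 79, 72, 69, 70, 70, 71, 68, 78, 90, 87, 67, 57, 56, 62, 73
75, 87, 104, 111, 110, 111, 111, 113, 111, 110, 112, 111, 113, 102, 83, 71, 73, 70, 72, 70, 73, 70, 73, 90, 95, 74, 56, 57, 61, 69
69, 72, 85, 100, 111, 113, 111, 111, 112, 114, 112, 105, 96, 83, 74, 71, 71, 71, 71, 74, 74, 72, 73, 86, 96, 80, 57, 57, 64, 67
67, 71, 71, 82, 90, 97, 102, 104, 104, 101, 93, 85, 75, 72, 70, 69, 73, 72, 71, 74, 76, 76, 75, 85, 96, 86, 64, 54, 60, 69
69, 71, 70, 72, 72, 78, 84, 84, 83, 80, 77, 75, 76, 73, 72, 71, 72, 70, 72, 75, 73, 73, 73, 83, 93, 89, 69, 53, 57, 66
68, 67, 70, 71, 71, 71, 76, 71, 74, 73, 74, 77, 77, 75, 72, 73, 73, 72, 74, 76, 76, 76, 74, 79, 93, 92, 73, 56, 60, 64]]
```

Pocket 1 holds the collar, a ring in shadow centred at (235.3,204.2). Pockets 2 and 3 hold grips at (206,211) and (177,218), so all three fittings are present. Fetch the far grip first.

```bash
python3 -m crank '[[[0,0,0,1,-0.22,0,0.6],[0,0,0,1,-0.22,0,0.6],[0,0,0,1,-0.22,0,0.6],[0,0,0,1,-0.22,0,0.6]]]' >/dev/null; python3 -m crank '[[[0,0,-0.37,1,-0.22,0,0.6],[0,0,-0.37,1,-0.22,0,0.6],[0,0,-0.37,1,-0.22,0,0.6],[0,0,-0.37,1,-0.22,0,0.6],[0,0,-0.37,1,-0.22,0,0.6],[0,0,-0.37,1,-0.22,0,0.6],[0,0,-0.37,1,-0.22,0,0.6],[0,0,-0.37,1,-0.22,0,0.6]]]'; python3 -c "
from h import *
print(P('top',235.3,204.2,.038))
go([.4475,.386,.19],-171)"
```

```text
t: 32.5
eef_pos: [0.5309, 0.2044, 0.1714]
orientation: [180.0, 0.0, 169.1]
contact_force: [0.6, 0.0, -0.0]
opening: 0.599
[0.48448314 0.20326387 0.038     ]
turn [ 2.000e-04  1.000e-04 -1.106e-01] shift [0.7749 1.0833 0.0765] rows>= 5.0 rpy [1.7997e+02 1.0000e-02 1.6908e+02] pos [0.5309 0.2044 0.1714]
```

```bash
python3 -m crank '[[[0,0,-0.11,0.77,1,0,0.6],[0,0,-0.11,0.77,1,0,0.6],[0,0,-0.11,0.77,1,0,0.6],[0,0,-0.11,0.77,1,0,0.6],[0,0,-0.11,0.77,1,0.2,0.6],[0,0,-0.11,0.77,1,0.4,0.6],[0,0,-0.11,0.77,1,0.4,0.6]]]'; python3 -c "
from h import *
go([.4475,.386,.018],-171)"
```

```text
t: 33.2
eef_pos: [0.4437, 0.3724, 0.1076]
orientation: [-179.9, -0.4, -171.4]
contact_force: [0.0, -0.7, 0.9]
opening: 0.599
turn [-0.0008 -0.0021 -0.0022] shift [-0.0437  0.0881  0.7969] rows>= 3.0 rpy [-179.85   -0.38 -171.4 ] pos [0.4437 0.3724 0.1076]
```

```bash
python3 -m crank '[[[0,0,0,-0.03,0.08,0.1,0.5],[0,0,0,-0.03,0.08,0.2,0.5],[0,0,0,-0.03,0.08,0.2,0.5],[0,0,0,-0.03,0.08,0.2,0.5]]]'; python3 -c "
from h import *
go([.447,.385,.018],-171)"
```

```text
t: 33.6
eef_pos: [0.4506, 0.3853, 0.0822]
orientation: [180.0, 0.0, -171.6]
contact_force: [0.9, -0.1, -0.1]
opening: 0.494
turn [ 0.0001  0.0001 -0.0032] shift [0.0243 0.0012 0.6283] rows>= 2.0 rpy [ 1.7998e+02  3.0000e-02 -1.7157e+02] pos [0.4506 0.3853 0.0822]
```

```bash
python3 -m crank '[[[0,0,0,0.02,0,0.15,0.5],[0,0,0,0.02,0,0.3,0.5],[0,0,0,0.02,0,0.45,0.5],[0,0,0,0.02,0,0.57,0.5],[0,0,0,0.02,0,0.62,0.5],[0,0,0,0.02,0,0.62,0.5]]]'; python3 -m crank '[[[0,0,0,0,0,0,0],[0,0,0,0,0,0,0],[0,0,0,0,0,0,0],[0,0,0,0,0,0,0],[0,0,0,0,0,0,0]]]' 70
```

```text
t: 34.2
eef_pos: [0.4475, 0.3842, -0.0117]
orientation: [-180.0, -0.0, -171.6]
contact_force: [0.2, 0.1, -0.7]
opening: 0.502
t: 34.7
eef_pos: [0.4487, 0.385, -0.0103]
orientation: [179.9, 0.1, -171.6]
contact_force: [-0.7, -1.2, 6.2]
opening: 0.342
```

```bash
python3 -m crank '[[[0,0,0,0,0,-0.1,0],[0,0,0,0,0,-0.3,0],[0,0,0,0,0,-0.55,0],[0,0,0,0,0,-0.8,0],[0,0,0,0,0,-1,0],[0,0,0,0,0,-1,0],[0,0,0,0,0,-1,0]]]'; python3 -c "
from h import *
go([.648,-.115,.18],180)"
```

```text
t: 35.4
eef_pos: [0.4479, 0.3845, 0.1387]
orientation: [180.0, 0.1, -171.6]
contact_force: [0.4, 0.2, -1.2]
opening: 0.334
turn [0.0002 0.0004 0.0466] shift [-0.8343 -3.4887 -0.0767] rows>= 11.0 rpy [ 1.7996e+02  8.0000e-02 -1.7161e+02] pos [0.4479 0.3845 0.1387]
```

```bash
python3 -m crank '[[[0,0,0,-0.21,-0.87,-0.08,0],[0,0,0,-0.21,-0.87,-0.08,0],[0,0,0,-0.21,-0.87,-0.08,0]]]' >/dev/null; python3 -m crank '[[[0,0,0,-0.21,-0.87,0,0],[0,0,0,-0.21,-0.87,0,0],[0,0,0,-0.21,-0.87,0,0]]]'|grep open; python3 -m crank '[[[0,0,0,-0.21,-0.87,0,0],[0,0,0,-0.21,-0.87,0,0],[0,0,0,-0.21,-0.87,0,0]]]' >/dev/null; python3 -m crank '[[[0,0,0.046,-0.21,-0.87,0,0],[0,0,0.046,-0.21,-0.87,0,0],[0,0,0.046,-0.21,-0.87,0,0],[0,0,0.046,-0.21,-0.87,0,0],[0,0,0.046,-0.21,-0.87,0,0]]]'; python3 -c "
from h import *
go([.648,-.115,.019],180)"
```

```text
opening: 0.331
t: 36.8
eef_pos: [0.6469, -0.1141, 0.1475]
orientation: [179.9, -0.2, -180.0]
contact_force: [0.5, -0.3, -0.2]
opening: 0.34
turn [ 0.0005 -0.0013  0.0001] shift [-0.0112 -0.0075  1.0568] rows>= 4.0 rpy [ 179.9    -0.23 -179.99] pos [ 0.6469 -0.1141  0.1475]
```

```bash
python3 -m crank '[[[0,0,0,0,0,0.25,0],[0,0,0,0,0,0.5,0],[0,0,0,0,0,0.75,0],[0,0,0,0,0,0.92,0],[0,0,0,0,0,1,0],[0,0,0,0,0,1,0]]]'; python3 -m crank '[[[0,0,0,0,0,0.03,0],[0,0,0,0,0,0.045,0],[0,0,0,0,0,0.045,0],[0,0,0,0,0,0.045,0.5],[0,0,0,0,0,0.045,0.5],[0,0,0,0,0,0.045,0.5],[0,0,0,0,0,-0.1,0.5],[0,0,0,0,0,-0.3,0.5]]]'; python3 -m crank '[[[0,0,0,0,0,-0.3,0.5],[0,0,0,0,0,-0.6,0.5],[0,0,0,0,0,-0.8,0.5],[0,0,0,0,0,-0.8,0.5]]]'; python3 -c "
from h import *
go([.466,.292,.18],-171)"
```

```text
t: 37.4
eef_pos: [0.6461, -0.1119, -0.0022]
orientation: [179.9, -0.3, -179.8]
contact_force: [-0.4, 0.4, -0.7]
opening: 0.339
t: 38.2
eef_pos: [0.6467, -0.1133, 0.0439]
orientation: [179.9, -0.2, -179.9]
contact_force: [1.4, -0.1, 1.0]
opening: 0.502
t: 38.6
eef_pos: [0.6518, -0.1148, 0.1713]
orientation: [-179.8, 0.6, -179.9]
contact_force: [0.4, 0.9, 0.4]
opening: 0.498
turn [-0.0011  0.003  -0.0494] shift [1.2351 2.7146 0.1224] rows>= 9.0 rpy [-179.84    0.56 -179.89] pos [ 0.6518 -0.1148  0.1713]
```

```bash
python3 -m crank '[[[0,0,0,0.41,0.9,0,0.5],[0,0,0,0.41,0.9,0,0.5],[0,0,0,0.41,0.9,0,0.5]]]' >/dev/null; python3 -m crank '[[[0,0,0,0.41,0.9,0,0.5],[0,0,0,0.41,0.9,0,0.5],[0,0,0,0.41,0.9,0,0.5]]]' >/dev/null; python3 -m crank '[[[0,0,-0.049,0.41,0.9,0.1,0.5],[0,0,-0.049,0.41,0.9,0.3,0.5],[0,0,-0.049,0.41,0.9,0.5,0.5],[0,0,-0.049,0.41,0.9,0.5,0.5],[0,0,-0.049,0.41,0.9,0.5,0.5]]]'; python3 -c "
from h import *
a=cap('top','t13');block(a)
go([.466,.292,.10],-171)"
```

```text
t: 39.7
eef_pos: [0.4592, 0.2916, 0.0868]
orientation: [-179.9, -0.4, -170.8]
contact_force: [0.4, -0.6, 0.2]
opening: 0.498
block [185.1 214.6] [84. 68.] [0.4555 0.3411 0.1   ] 2614.0
block [190. 162.] [ 9.2 31. ] [0.6129 0.3258 0.1   ] 238.0
turn [-0.0004 -0.0011  0.0003] shift [-0.0338  0.0021  0.1226] rows>= 1.0 rpy [-179.92   -0.2  -170.94] pos [0.4611 0.2909 0.0884]
```

```bash
python3 -m crank '[[[0,0,0,0,0,0.15,0.5],[0,0,0,0,0,0.3,0.5],[0,0,0,0,0,0.3,0.5]]]'; python3 -c "
from h import *
go([.466,.292,.018],-171)"
```

```text
t: 40.05
eef_pos: [0.4623, 0.289, 0.0435]
orientation: [-179.9, -0.2, -171.2]
contact_force: [-0.1, 0.3, -0.6]
opening: 0.498
turn [-0.0004 -0.001  -0.001 ] shift [-0.0288  0.0164  0.3701] rows>= 2.0 rpy [-179.92   -0.19 -171.18] pos [0.4623 0.289  0.0435]
```

```bash
python3 -m crank '[[[0,0,0,-0.01,0.01,0.15,0.5],[0,0,0,-0.01,0.01,0.28,0.5],[0,0,0,-0.01,0.01,0.365,0.5],[0,0,0,-0.01,0.01,0.365,0.5]]]'; python3 -m crank '[[[0,0,0,0,0,0,0],[0,0,0,0,0,0,0],[0,0,0,0,0,0,0],[0,0,0,0,0,0,0],[0,0,0,0,0,0,0]]]' 70;  python3 -m crank '[[[0,0,0,0,0,-0.1,0],[0,0,0,0,0,-0.3,0],[0,0,0,0,0,-0.55,0],[0,0,0,0,0,-0.8,0],[0,0,0,0,0,-1,0],[0,0,0,0,0,-1,0],[0,0,0,0,0,-1,0]]]'; python3 -c "
from h import *
go([.648,-.032,.19],180)"
```

```text
t: 40.45
eef_pos: [0.4641, 0.2917, -0.0102]
orientation: [-180.0, -0.1, -171.1]
contact_force: [-0.6, 0.2, -0.3]
opening: 0.498
t: 40.95
eef_pos: [0.4653, 0.2929, -0.0086]
orientation: [180.0, 0.1, -171.1]
contact_force: [-0.9, -0.7, 6.4]
opening: 0.338
t: 41.65
eef_pos: [0.4645, 0.2928, 0.1407]
orientation: [180.0, 0.1, -171.1]
contact_force: [-1.1, -0.2, -1.4]
opening: 0.334
turn [0.0001 0.0003 0.0496] shift [-0.8722 -2.3288 -0.1288] rows>= 8.0 rpy [ 1.7998e+02  6.0000e-02 -1.7106e+02] pos [0.4645 0.2928 0.1407]
```

```bash
python3 -m crank '[[[0,0,0,-0.29,-0.776,-0.1,0],[0,0,0,-0.29,-0.776,-0.1,0],[0,0,0,-0.29,-0.776,-0.1,0]]]' >/dev/null; python3 -m crank '[[[0,0,0,-0.29,-0.776,0,0],[0,0,0,-0.29,-0.776,0,0],[0,0,0,-0.29,-0.776,0,0]]]'|grep open; python3 -m crank '[[[0,0,0.049,-0.29,-0.776,0,0],[0,0,0.049,-0.29,-0.776,0.05,0],[0,0,0.049,-0.29,-0.776,0.05,0],[0,0,0.049,-0.29,-0.776,0.05,0],[0,0,0.049,-0.29,-0.776,0.05,0]]]'; python3 -c "
from h import *
go([.648,-.032,.019],180)"
```

```text
opening: 0.335
t: 42.75
eef_pos: [0.6459, -0.0322, 0.1453]
orientation: [179.9, -0.2, -180.0]
contact_force: [-0.5, 0.8, -1.2]
opening: 0.336
turn [ 0.0004 -0.0014  0.0003] shift [-1.840e-02 -2.000e-04  1.042e+00] rows>= 4.0 rpy [ 179.93   -0.25 -179.95] pos [ 0.6459 -0.0322  0.1453]
```

```bash
python3 -m crank '[[[0,0,0,0,0,0.25,0],[0,0,0,0,0,0.5,0],[0,0,0,0,0,0.75,0],[0,0,0,0,0,0.92,0],[0,0,0,0,0,1,0],[0,0,0,0,0,1,0]]]'; python3 -m crank '[[[0,0,0,0,0,0.03,0],[0,0,0,0,0,0.03,0],[0,0,0,0,0,0.03,0],[0,0,0,0,0,0.03,0.5],[0,0,0,0,0,0.03,0.5],[0,0,0,0,0,0.03,0.5],[0,0,0,0,0,-0.1,0.5],[0,0,0,0,0,-0.3,0.5]]]'; python3 -m crank '[[[0,0,0,0,0,-0.3,0.5],[0,0,0,0,0,-0.6,0.5],[0,0,0,0,0,-0.8,0.5],[0,0,0,0,0,-0.8,0.5]]]'; python3 -c "
from h import *
go([.4845,.2033,.18],102)"
```

```text
t: 43.35
eef_pos: [0.6451, -0.0306, -0.0042]
orientation: [179.9, -0.3, -179.8]
contact_force: [-0.0, 0.2, -0.3]
opening: 0.335
t: 44.15
eef_pos: [0.6455, -0.0319, 0.0414]
orientation: [180.0, -0.3, -179.9]
contact_force: [0.6, 0.1, 0.6]
opening: 0.501
t: 44.55
eef_pos: [0.651, -0.0327, 0.1689]
orientation: [-179.9, 0.6, -179.9]
contact_force: [-0.1, -0.4, 0.3]
opening: 0.499
turn [0.0017 0.003  0.4339] shift [1.1085 1.5756 0.1126] rows>= 10.0 rpy [-179.91    0.56 -179.89] pos [ 0.651  -0.0327  0.1689]
```

```bash
python3 -m crank '[[[0,0,0.37,0.55,0.79,0,0.8],[0,0,0.37,0.55,0.79,0,0.8],[0,0,0.37,0.55,0.79,0,0.8],[0,0,0.37,0.55,0.79,0,0.8],[0,0,0.37,0.55,0.79,0,0.8],[0,0,0.37,0.55,0.79,0,0.8],[0,0,0.37,0.55,0.79,0,0.8],[0,0,0.37,0.55,0.79,0,0.8]]]'; python3 -c "
from h import *
a=cap('top','t14')
b=a[190:215,228:258].astype(int);s=(b.sum(2)//3);print(s[12].tolist())
go([.4845,.2033,.12],102)"
```

```text
t: 45.35
eef_pos: [0.5641, 0.0863, 0.1619]
orientation: [-179.9, -0.0, 113.2]
contact_force: [0.1, -0.0, -0.1]
opening: 0.795
[96, 96, 93, 95, 95, 95, 95, 95, 94, 93, 91, 92, 90, 89, 89, 88, 86, 84, 83, 81, 80, 79, 77, 75, 73, 69, 70, 65, 62, 54]
turn [-0.0004 -0.0001  0.0616] shift [ 0.9257 -0.1818  0.4799] rows>= 4.0 rpy [-1.7993e+02 -3.0000e-02  1.1308e+02] pos [0.5641 0.0863 0.1619]
```

```bash
python3 -m crank '[[[0,0,0.062,0.926,-0.18,0,0.8],[0,0,0.062,0.926,-0.18,0,0.8],[0,0,0.062,0.926,-0.18,0.1,0.8],[0,0,0.062,0.926,-0.18,0.3,0.8],[0,0,0.062,0.926,-0.18,0.48,0.8],[0,0,0.062,0.926,-0.18,0.48,0.8]]]'; python3 -c "
from h import *
go([.4845,.2033,.014],102)"
```

```text
t: 46.0
eef_pos: [0.4809, 0.2023, 0.0873]
orientation: [-179.6, 0.0, 102.5]
contact_force: [0.1, 1.2, -0.5]
opening: 0.803
turn [-0.0023  0.0001  0.0027] shift [0.0015 0.0299 0.6883] rows>= 3.0 rpy [-1.7958e+02  2.0000e-02  1.0249e+02] pos [0.4809 0.2023 0.0873]
```

```bash
python3 -m crank '[[[0,0,0,0,0.015,0.15,0.8],[0,0,0,0,0.015,0.3,0.8],[0,0,0,0,0.015,0.45,0.8],[0,0,0,0,0.015,0.6,0.8],[0,0,0,0,0.015,0.69,0.8],[0,0,0,0,0.015,0.69,0.8]]]'; python3 -m crank '[[[0,0,0,0,0,0,0],[0,0,0,0,0,0,0],[0,0,0,0,0,0,0],[0,0,0,0,0,0,0]]]' 80;  python3 -m crank '[[[0,0,0,0,0,-0.1,0],[0,0,0,0,0,-0.3,0],[0,0,0,0,0,-0.55,0],[0,0,0,0,0,-0.8,0],[0,0,0,0,0,-1,0],[0,0,0,0,0,-1,0],[0,0,0,0,0,-1,0]]]'; python3 -c "
from h import *
go([.648,.020,.15],90)"
```

```text
t: 46.6
eef_pos: [0.4859, 0.2027, -0.0136]
orientation: [-179.8, 0.0, 102.4]
contact_force: [0.0, 0.7, 1.1]
opening: 0.8
t: 47.0
eef_pos: [0.488, 0.2035, -0.0112]
orientation: [179.9, 0.0, 102.3]
contact_force: [-1.4, -0.4, 7.4]
opening: 0.615
t: 47.7
eef_pos: [0.4873, 0.2034, 0.138]
orientation: [179.9, -0.0, 102.4]
contact_force: [-0.7, 0.3, -1.3]
opening: 0.615
turn [ 0.0006 -0.0001  0.0686] shift [-1.4239  0.7848  0.1215] rows>= 5.0 rpy [ 1.7989e+02 -1.0000e-02  1.0235e+02] pos [0.4873 0.2034 0.138 ]
```

```bash
python3 -m crank '[[[0,0,0,-0.71,0.39,0,0],[0,0,0,-0.71,0.39,0,0],[0,0,0,-0.71,0.39,0,0]]]' >/dev/null; python3 -m crank '[[[0,0,0.068,-0.71,0.39,0,0],[0,0,0.068,-0.71,0.39,0,0],[0,0,0.068,-0.71,0.39,0.1,0],[0,0,0.068,-0.71,0.39,0.3,0],[0,0,0.068,-0.71,0.39,0.5,0],[0,0,0.068,-0.71,0.39,0.5,0],[0,0,0.068,-0.71,0.39,0.5,0]]]'; python3 -c "
from h import *
go([.648,.022,.018],90)"
```

```text
t: 48.7
eef_pos: [0.645, 0.0204, 0.0608]
orientation: [-179.8, -0.0, 90.1]
contact_force: [0.9, 0.2, -0.5]
opening: 0.616
turn [-0.0013 -0.0001  0.0006] shift [0.0104 0.0218 0.4851] rows>= 2.0 rpy [-1.7977e+02 -2.0000e-02  9.0110e+01] pos [0.645  0.0204 0.0608]
```

Release, lift, then move the arm aside to measure the tray and cover.

```bash
python3 -m crank '[[[0,0,0,0.01,0,0.15,0],[0,0,0,0.01,0,0.3,0],[0,0,0,0.01,0,0.44,0],[0,0,0,0.01,0,0.47,0],[0,0,0,0.01,0,0.47,0],[0,0,0,0.01,0,0.47,0.75],[0,0,0,0.01,0,0.47,0.75],[0,0,0,0.01,0,0.47,0.75]]]'; python3 -m crank '[[[0,0,0,0,0,-0.15,0.75],[0,0,0,0,0,-0.4,0.75],[0,0,0,0,0,-0.8,1],[0,0,0,0,0,-1,1],[0,0,0,-0.5,-0.5,-1,1],[0,0,0,-1,-1,-1,1],[0,0,0,-1,-1,-1,1],[0,0,0,-1,-1,-1,1]]]'; python3 -m crank '[[[0,0,0,-0.6,-0.5,0,1],[0,0,0,-0.6,-0.5,0,1],[0,0,0,-0.6,-0.5,0,1],[0,0,0,-0.6,-0.5,0,1]]]'; python3 - <<'E'
from h import *
a=cap("top","t15");block(a)
hsv=cv2.cvtColor(a,cv2.COLOR_BGR2HSV)
m=cv2.inRange(hsv,(5,140,60),(18,255,180));m[:110]=0;m[185:]=0;m[:,:270]=0;m[:,365:]=0
for c in cv2.findContours(m,0,1)[0]:
    if cv2.contourArea(c)>60:
        t=cv2.minAreaRect(c);print("grip",t,P("top",*t[0],.036).round(3))
cv2.imwrite("pics/t15c.png",crop(a,140,400,110,260,3))
E
```

```text
t: 49.5
eef_pos: [0.6479, 0.0217, -0.0067]
orientation: [179.9, 0.0, 90.1]
contact_force: [-0.6, 0.3, 0.2]
opening: 0.748
t: 50.3
eef_pos: [0.5045, -0.1211, 0.1428]
orientation: [179.9, 0.1, 90.2]
contact_force: [-0.3, -0.9, -0.5]
opening: 1.002
t: 50.7
eef_pos: [0.4295, -0.2121, 0.1427]
orientation: [179.9, 0.1, 89.8]
contact_force: [-0.4, 0.3, -0.3]
opening: 1.0
block [189.9 161.6] [ 8.2 31.1] [0.6141 0.3261 0.1   ] 216.5
block [162.6 220.9] [43.1  3.5] [0.4378 0.4086 0.1   ] 81.0
grip ((333.9980773925781, 150.9688720703125), (34.24568176269531, 10.1052827835083), 86.42366790771484) [ 0.646 -0.112  0.036]
grip ((308.4958190917969, 150.87109375), (34.014564514160156, 10.027040481567383), 88.15238952636719) [ 0.648 -0.031  0.036]
```

Both grips are in the tray, at (334,151) and (308,151). The cover is still parked at (190,162). Fetch the cover.

```bash
python3 -m crank '[[[0,0,0,1,0.4,0,1],[0,0,0,1,0.4,0,1],[0,0,0,1,0.4,0,1],[0,0,0,1,0.4,0,1]]]' >/dev/null; python3 -m crank '[[[0,0,0,1,0.4,0,1],[0,0,0,1,0.4,0,1],[0,0,0,1,0.4,0,1],[0,0,0,1,0.4,0,1]]]' >/dev/null; python3 -m crank '[[[0,0,0,1,0.4,0,1],[0,0,0,1,0.4,0,1],[0,0,0,1,0.4,0,1],[0,0,0,1,0.4,0,1],[0,0,0,1,0.4,0,1]]]'; python3 -c "
from h import *
go([.6175,.3225,.17],102)"
```

```text
t: 52.05
eef_pos: [0.6098, 0.242, 0.1413]
orientation: [-180.0, 0.0, 90.3]
contact_force: [-0.0, -0.0, 0.3]
opening: 0.998
turn [-0.0001  0.0001 -0.065 ] shift [0.5362 0.0543 0.0081] rows>= 2.0 rpy [-1.7999e+02  2.0000e-02  9.0300e+01] pos [0.6098 0.242  0.1413]
```

```bash
python3 -m crank '[[[0,0,-0.065,0.53,0.05,0,1],[0,0,-0.065,0.53,0.05,0,1],[0,0,-0.065,0.53,0.05,0.1,1],[0,0,-0.065,0.53,0.05,0.3,1],[0,0,-0.065,0.53,0.05,0.3,1],[0,0,-0.065,0.53,0.05,0.3,1]]]'; python3 -c "
from h import *
a=cap('top','t16')
go([.6175,.3225,.082],102)"
```

```text
t: 52.65
eef_pos: [0.6164, 0.3179, 0.0967]
orientation: [-179.9, 0.0, 101.7]
contact_force: [1.5, 0.8, 0.8]
opening: 1.003
turn [ 0.      0.0001 -0.0015] shift [0.0262 0.0057 0.3061] rows>= 1.0 rpy [1.7999e+02 1.0000e-02 1.0172e+02] pos [0.6174 0.3185 0.0979]
```

```bash
python3 -m crank '[[[0,0,0,0.02,0,0.15,1],[0,0,0,0.02,0,0.27,1],[0,0,0,0.02,0,0.3,1],[0,0,0,0.02,0,0.3,0.5],[0,0,0,0.02,0,0.3,0],[0,0,0,0.02,0,0.3,0],[0,0,0,0.02,0,0.3,0],[0,0,0,0.02,0,0.3,0]]]' 40;python3 -m crank '[[[0,0,0,0,0,0,0],[0,0,0,0,0,0,0],[0,0,0,0,-0.1,0,0],[0,0,0,0,-0.2,0,0],[0,0,0,0,-0.32,0,0],[0,0,0,0,-0.44,0,0],[0,0,0,0,-0.5,0,0],[0,0,0,0,-0.5,0,0]]]'
```

```text
t: 53.5
eef_pos: [0.6175, 0.3231, 0.053]
orientation: [179.9, -0.0, 101.8]
contact_force: [0.2, -0.2, 3.7]
opening: 0.248
t: 54.3
eef_pos: [0.5429, 0.3073, 0.053]
orientation: [179.9, 0.0, 101.8]
contact_force: [-1.3, -1.3, 9.4]
opening: 0.245
```

```bash
python3 -m crank '[[[0,0,0,0,-0.1,0,0],[0,0,0,0,-0.2,0,0],[0,0,0,0,-0.32,0,0],[0,0,0,0,-0.42,0,0],[0,0,0,0,-0.48,0,0],[0,0,0,0,-0.5,0,0],[0,0,0,0,-0.5,0,0]]]'; python3 -m crank '[[[0,0,0,0,-0.02,0,0],[0,0,0,0,-0.03,0,0],[0,0,0,0,-0.03,0,0]]]'
```

```text
t: 55.0
eef_pos: [0.4715, 0.292, 0.053]
orientation: [179.8, 0.0, 101.8]
contact_force: [4.0, -2.0, 7.7]
opening: 0.246
t: 55.3
eef_pos: [0.4682, 0.2913, 0.053]
orientation: [179.7, 0.1, 101.7]
contact_force: [5.7, -1.6, 5.1]
opening: 0.245
```

```bash
python3 -m crank '[[[0,0,0,0,-0.02,0,0],[0,0,0,0,-0.02,0,0],[0,0,0,0,-0.02,0,0]]]'; python3 -m crank '[[[0,0,0,0,-0.02,0,0],[0,0,0,0,-0.02,0,0],[0,0,0,0,-0.02,0,0]]]'
```

```text
t: 55.6
eef_pos: [0.4652, 0.2908, 0.053]
orientation: [179.7, 0.0, 101.8]
contact_force: [4.8, -0.7, 5.9]
opening: 0.244
t: 55.9
eef_pos: [0.465, 0.2908, 0.0535]
orientation: [179.4, 0.0, 101.8]
contact_force: [10.3, 0.4, 2.0]
opening: 0.247
```

The stop is reached: no further motion, and the force has risen to 10 N. Release and back away.

```bash
python3 -m crank '[[[0,0,0,0,0.02,0,0.3],[0,0,0,0,0.02,0,0.5],[0,0,0,0,0.02,0,0.7],[0,0,0,0,0.02,-0.15,0.7],[0,0,0,0,0.02,-0.4,0.8],[0,0,0,0,0.02,-0.7,0.8],[0,0,0,-0.5,0,-0.8,0.8],[0,0,0,-1,0,-0.8,0.8]]]'; python3 -m crank '[[[0,0,0,-1,-0.3,0,0.8],[0,0,0,-1,-0.3,0,0.8],[0,0,0,-1,-0.3,0,0.8],[0,0,0,-1,-0.3,0,0.8]]]' >/dev/null;  python3 -m crank '[[[0,0,0,-1,-0.1,0,0.8],[0,0,0,-1,-0.1,0,0.8],[0,0,0,-1,-0.1,0,0.8],[0,0,0,-1,-0.1,0,0.8]]]' >/dev/null; python3 -m crank '[[[0,0,0,-0.8,-0.1,0,0.8],[0,0,0,-0.8,-0.1,0,0.8],[0,0,0,-0.8,-0.1,0,0.8],[0,0,0,-0.8,-0.1,0,0.8]]]'; python3 - <<'E'
from h import *
a=cap("top","t17");s=cap("side","side17");block(a)
im=np.hstack([crop(a,140,355,115,250,2),crop(a,275,360,120,243,4)])if 0 else None
A=crop(a,130,370,110,260,3.3);B=crop(s,260,400,130,265,1)
cv2.imwrite("pics/t17c.png",np.clip(A.astype(float)*1.3,0,255).astype(np.uint8))
print(A.shape)
E
```

```text
t: 56.7
eef_pos: [0.4806, 0.1936, 0.1711]
orientation: [179.8, -0.0, 102.1]
contact_force: [0.8, -0.6, -0.5]
opening: 0.799
t: 57.9
eef_pos: [0.4929, -0.2347, 0.1685]
orientation: [-180.0, -0.0, 101.6]
contact_force: [-0.1, -0.4, -0.4]
opening: 0.804
block [200.6 211.1] [ 8.  31.3] [0.4639 0.2947 0.1   ] 206.0
block [250.7 189.2] [22.6 83.2] [0.5268 0.1438 0.1   ] 122.0
(495, 792, 3)
```

View pics/t17c.png

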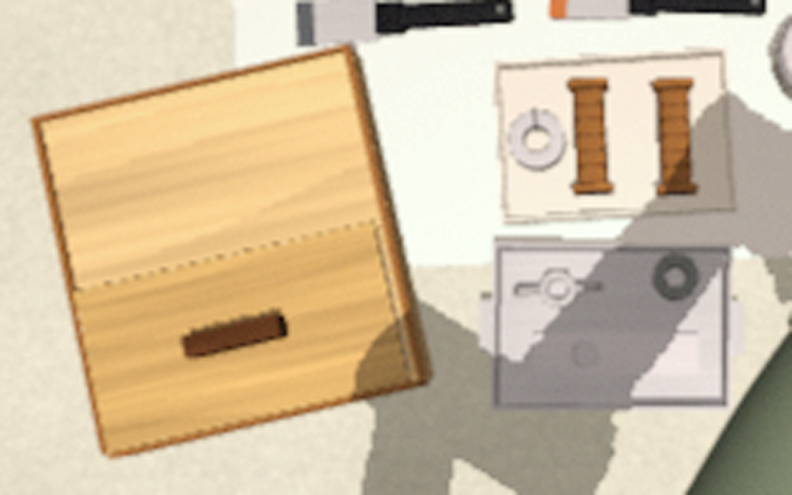

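The last view shows the collar and both grips inside the white tray, at crop (537,138), (591,137) and (675,137). The nut (557,288), spacer (676,276) and strap (hole at (585,352)) lie flat in the steel box. The cover is home, and the knives and tin are undisturbed. Hand in.

```bash
python3 -c "
from h import *
block(cap('top'));print(arm.get_state()['t']);print(arm.sign_off())"
```

```text
block [200.8 211.2] [ 8.  31.5] [0.4637 0.2943 0.1   ] 204.0
block [250.7 188.7] [22.6 84.1] [0.5283 0.1438 0.1   ] 122.0
58.05
the job is handed in; nothing more can be done
None
```

The job is handed in at 58 s of the 200 s allowed, and every check I made at the end passed; the sign-off itself gives no verdict.

**What I did:** I took off the wing nut, then the spacer, then the strap, and laid all three in the steel box. I slid the cover open about 154 mm and found three fittings: two grips and the collar. I laid them in the white tray and slid the cover back against its stop.

**Last checks:**
- **Parts:** the final top view shows all six parts lying inside the right container.
- **Cover:** its grip block measured about 1.5 mm from where it stood at the start. I saw no knock to the cover and no slip of the grip.
- **Bystanders:** the knives look undisturbed. The tin was only partly in that view, and I did not measure any of the three again.

**What disagreed:** the reported tool height was 30 mm too low. My first grasp at the nut therefore closed on nothing above it. I found the offset by touching the bench with the fingertips, at about 41 N, and corrected every later move.

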